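Refit the red electrode and snap both gel tank covers shut

TASK

Get the two gel tanks ready to run. Take the red electrode out of the slanted drying rack and lower it - do not let it drop - upright into the pair of open slots at the front end of the tank that lacks one, until both its ends are down on their stops; then swing the hinged covers of both tanks down and press each one's front edge until its catch snaps and holds the cover fully shut. Leave the comb in the rack and the other things on the bench where they are.

Things in the scene. Friction and masses are not known exactly. Their poses are not given: they have to be found in the camera images.
- tank_a: Clear gel tank that lacks its red front electrode; fixed. Outside 190 x 116 x 55 mm (its x, y, z), walls and floor 5 mm. Origin: centre of its underside; its x runs from the front end (-95 mm, roughly facing the robot; cover catch) to the far end (+95, cover hinge). Inside: gel platform, x -42 to 42, up to z = 42; fixed black electrode at x = 62, top at z = 81.
- slot_stops (a point): Point half-way between tank_a's two empty front slots, level with their stops (tank x -62, y 0, z 15 mm): place of the middle of the electrode's lower edge; axes as the tank's. The slots face each other on the long inner walls (106 mm apart along y), each 13 mm wide along x between white ribs standing out 11 mm, flared to about 25 mm at the mouth (z 40 to 52).
- tank_b: The other gel tank, the same in every size and in its cover; it already has a red electrode in its front slots (fixed) as well as the black one. Origin and axes as for tank_a.
- cover_a (a joint): Angle of tank_a's amber cover, rad: 0 shut, 1.57 upright, at most 1.7; it turns about point cover_a_hinge, parallel to the tank's y. The hinge is stiff (0.28 N m): the cover stays where it is left and takes about 2 N at its free edge to swing. Below 0.06 rad the front tongue meets a spring catch; about 10 N on the press pad takes it past the click (0.025 rad), then it snaps to 0 and holds.
- cover_b (a joint): The same for tank_b's cover.
- cover_a_hinge (a point): Centre of cover_a's hinge line: x = 99, y = 0, z = 58 mm in the tank, axes as the tank's. The cover is a hood 196 x 120 mm; shut, its flat outer top lies 34 mm above the hinge line and 37 mm above the tank's rim, and it reaches 198 mm forward of the hinge (211 with the grey tongue, 44 mm wide, hanging at its front).
- cover_a_press (a point): Centre of the ribbed grey press pad (22 x 44 mm) on the outer top of cover_a, 183 mm forward of the hinge line, 34 mm above it; moves with the cover. Its z points out of the cover's top, its x towards the hinge.
- cover_b_hinge (a point): The same for cover_b.
- cover_b_press (a point): The same for cover_b.
- rack: White slanted drying rack, fixed; base 150 x 112 x 6 mm, origin: centre of its underside. Two channels, 84 mm wide along its y, at x = -45 and 16 mm, floor middle 18 mm up, lean 0.52 rad (30 degrees): a plate in one stands with its top leaning to the rack's +x side, away from the robot. Channel walls reach 27 mm (lower, +x side) and 8 mm (upper side) along the plate. One holds the electrode, one the comb.
- electrode_mid (a point): Centre of the loose red electrode, 33 mm above its lower edge (about 70 g): a plate 97 mm long (its y), 10 thick (x), 44 high (z), with a grip 60 long, 10 thick, 22 high on its middle, 66 high in all; z points from lower edge to grip. The same either way round. At the start it stands in a rack channel, so its z leans 0.52 rad from vertical; draw it out along its own z.
- electrode_end1 (a point): Middle of the electrode's lower edge at its -y end (z = -33, y = -47.5 mm from electrode_mid).
- electrode_end2 (a point): Middle of the electrode's lower edge at its +y end.
- comb: Green gel comb, loose, 92 mm long (y), 10 mm thick (x), 46 mm high (z), standing in the other channel of the rack; origin at the middle of its lower edge. Leave it.
- scoop: Blue flat gel scoop lying on the bench, 135 mm long along its x, 30 mm wide, 8 mm high; origin near its middle. Leave it.
- dye: Small jar with a blue cap, 30 mm across, 62 mm high; origin at its underside. Leave it.
- tip_box: Grey pipette tip box with a clear lid, 82 x 122 x 64 mm; origin at the centre of its underside. Leave it.
- tube_rack: Orange rack of small tubes, 100 x 200 x 47 mm; origin at the centre of its underside. Leave it.
- buffer: Clear bottle with a blue cap, 76 mm across, 165 mm high; origin at its underside. Leave it.
- spray: White spray bottle, 72 mm across, 190 mm high; origin at its underside. Leave it.
Things that resemble listed ones, but are neither listed nor needed, are in the scene too. Of the things like the part that bears electrode_mid, leave any that is yellow; of the rest the smaller one is meant.

How it is judged:
By the outcome, as a careful person would: the job done as asked, in the order asked, and still so for the second after the job is handed in, with the robot touching nothing.
It also fails if it takes over 69 s, if anything falls off the work surface, if the arm or the gripper's body presses on something with over 40 N, if the wrist force passes 120 N, or if a joint passes its speed limit or range.

ROBOT

A 6-joint arm with a two-finger parallel gripper is mounted at the origin on the work surface. World frame = base frame: x ahead of the robot, y to its left, z up, the work surface at z = 0. Lengths are in mm, angles in rad, forces in N, time in s.
With the tool pointing down it reaches from about 300 to 750 mm from the base axis. Payload 8.5 kg.
Tool frame: the origin (TCP) lies midway between the tips of the shut fingers; the grasp point (between the pads) lies 19 mm behind it; z points along the fingers, x is the direction in which the jaws open and shut, and the axes are right-handed (so a half turn about z gives the same grasp; the last joint's range is limited). The gripper opens to 85 mm and grips with 20 to 120 N. Pads are 22 mm wide; open, the fingers measure 114 mm over their backs; the gripper's body (76 mm by 85 mm) begins 54 mm behind the grasp point. The pads swing forward as they close: fully open they stand 13 mm farther back than shut.
Start: joints at [-1.53, 0.381, 1.297, -0, 1.464, -0.215], TCP at [139.156, -532.086, 231.322] pointing down, gripper open.
Joint ranges: [-3.11, 3.11], [-0.89, 2.33], [0.22, 2.48], [-1.42, 4.56], [0.17, 2.85], [-2.88, 2.88]. Speed limits (rad/s): [2.39, 2.39, 3.14, 3.14, 3.14, 3.14].

INTERFACE

Orientations are given as a rotation vector (axis times angle).
In Python, from cell import manip gives the robot as it stands.
- The arm moves only by the shell command python3 -m crank 'ROWS'. ROWS is JSON, a list of rows, each an object with "delta_rot": the turn, a rotation vector about the world's x, y, z in rad, a list of three; "delta_pos": the shift along the world's x, y, z in mm, a list of three; "fingers": the opening, from -1 (shut) to 1 (fully open), so that 0 is half open. A call has 1 to 8 rows; each row shifts and turns the commanded pose from where the row before left it; what a row does not reach is not made up. A row lasts 1/10 s, in which the tool goes at most 50 mm and 8.59 degrees, less where a joint would pass 70% of its speed; a pose out of reach is approached as far as the arm can. A call with a gripper value outside its range is refused whole. The fingers move at their own pace and stop on an object; the grip force is fixed at half the most. Time passes only in rows, so rows that do not move let the fingers close. It gives the time, the measured TCP pose, the force and the opening at its end, in the units of the state.
- manip.read_state(): the state, without advancing time (a new reading comes with each control period).
- manip.get_image(name): name is "scene" or "top"; returns the picture (384x512x3 uint8, red, green, blue); there is no depth.
- manip.get_calibration(name): a dict with "fx", "fy", "cx", "cy" (pixels), "k1" (the pictures are not rectified: a ray, as slopes to the right and down, at radius r is drawn at 1 + k1 r^2 times it, then the intrinsics apply), "R" (3x3) and "t" (3): a world point X has camera coordinates R X + t. Camera axes: x right, y down, z forward; pixel columns grow to the right and rows downward; lengths in mm; the calibration is good to about 2 mm. A picture is of the moment at which its call begins. get_calibration takes no time and is no camera call.
- manip.hand_in(): hands the job in, once; it reports no verdict.
The state is a dict: "time_s": time; "q": joint angles; "joint_velocities": joint speeds; "joint_efforts": joint torques, N m; "eef_pos": TCP position; "eef_rot": TCP orientation; "ft_force": force on the tool from outside, world axes, zero at the start; "wrist_torque": the same for the moment, N m; "gripper_width": finger opening in mm.
Only numpy, scipy, OpenCV 4.12 (cv2) and the standard library are available. Lean on these libraries where they do the work, as an engineer would, in place of code of your own. Each camera call takes 0.05 s, during which the arm holds its last target.

## Working session

There is one attempt and no reset: what is moved stays moved. The work goes in short steps, Python scripts to look and compute and a shell command to move; the robot and the scene stay as the last step left them, time stands still between calls to the robot, and variables do not carry over. Pictures are saved under pics/ and viewed, and the job is handed in when it is done.

```bash
ls; mkdir -p pics; python3 - <<'E'
from cell import manip
import cv2
s=manip.read_state();print(s)
for n in("scene","top"):
    im=manip.get_image(n);cv2.imwrite(f"pics/{n}0.png",im[...,::-1]);print(manip.get_calibration(n))
E
```

```text
pics
{'time_s': 0.0, 'q': array([-1.53028997e+00,  3.81217200e-01,  1.29827695e+00,  1.89963238e-05,
        1.46361687e+00, -2.15297036e-01]), 'joint_velocities': array([-0.00048883, -0.00101051, -0.00051233,  0.00045948,  0.00013441,
        0.00029294]), 'joint_efforts': array([ 2.95900216e-03, -4.48460376e+01, -2.31278801e+01, -3.28102942e-05,
        4.78219357e-03, -2.37312037e-06]), 'eef_pos': array([ 139.15416909, -531.79431402,  230.6949425 ]), 'eef_rot': array([-2.48571561e+00,  1.91922800e+00,  1.50955471e-03]), 'ft_force': array([-0.7397436 ,  0.47791761,  0.14591414]), 'wrist_torque': array([ 0.00734428, -0.04046027,  0.03393576]), 'gripper_width': 85.28325582525386}
{'fx': 353.6403868712135, 'fy': 353.6403868712135, 'cx': 261.50152959208725, 'cy': 193.93682742720853, 'k1': -0.035539168655457594, 'R': array([[ 0.71549704,  0.69832051, -0.02030878],
       [ 0.43584434, -0.46890647, -0.76822291],
       [-0.54598873,  0.54080975, -0.63986023]]), 't': array([-325.1086846 , -148.73550868, 1319.66334622])}
{'fx': 464.2389710396245, 'fy': 464.2389710396245, 'cx': 254.16884754880277, 'cy': 192.07099441695033, 'k1': -0.051688492132127596, 'R': array([[ 6.26827000e-02, -9.98033503e-01,  8.36022165e-05],
       [-9.74833335e-01, -6.12435416e-02, -2.14357638e-01],
       [ 2.13941224e-01,  1.33550173e-02, -9.76755239e-01]]), 't': array([ -10.42235715,  454.68391256, 1396.09196493])}
```

View pics/scene0.png

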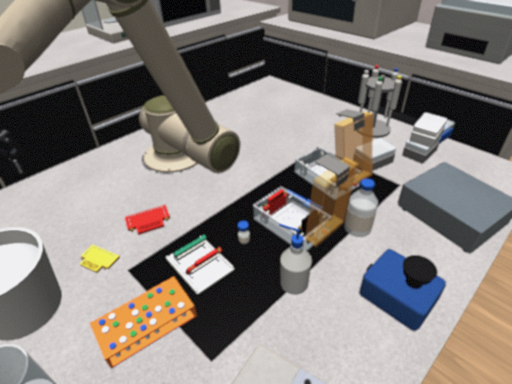

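View pics/top0.png

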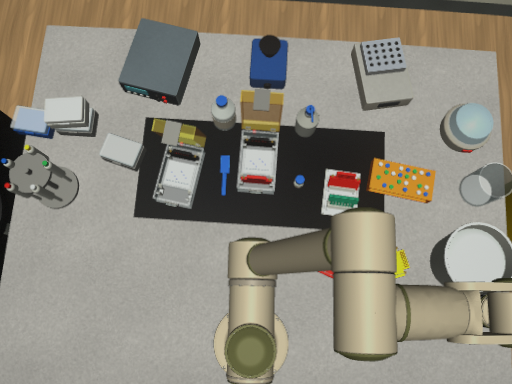

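```bash
python3 - <<'E'
import cv2
t=cv2.imread("pics/top0.png")
cv2.imwrite("pics/t_tanks.png",cv2.resize(t[80:220,145:290],None,fx=5.2,fy=4.2*1.0,interpolation=cv2.INTER_CUBIC)[:600] if 0 else cv2.resize(t[80:220,145:290],None,fx=4,fy=4,interpolation=cv2.INTER_CUBIC))
cv2.imwrite("pics/t_rack.png",cv2.resize(t[155:225,300:390],None,fx=8,fy=8,interpolation=cv2.INTER_CUBIC))
s=cv2.imread("pics/scene0.png")
cv2.imwrite("pics/s_tanks.png",cv2.resize(s[100:255,230:400],None,fx=3.8,fy=3.8,interpolation=cv2.INTER_CUBIC))
cv2.imwrite("pics/s_rack.png",cv2.resize(s[220:300,150:260],None,fx=7,fy=7,interpolation=cv2.INTER_CUBIC))
E
```

```text
(no output)
```

View pics/t_tanks.png

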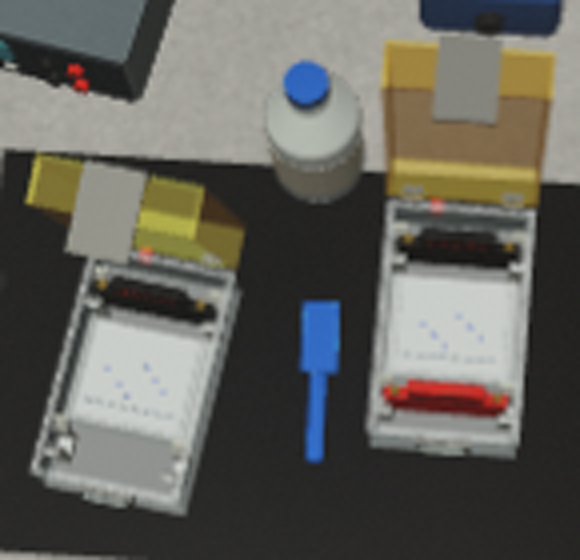

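View pics/t_rack.png

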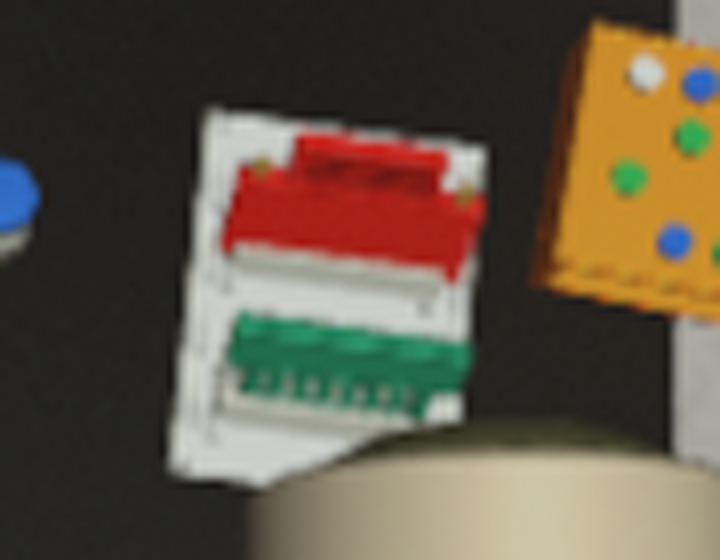

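View pics/s_tanks.png

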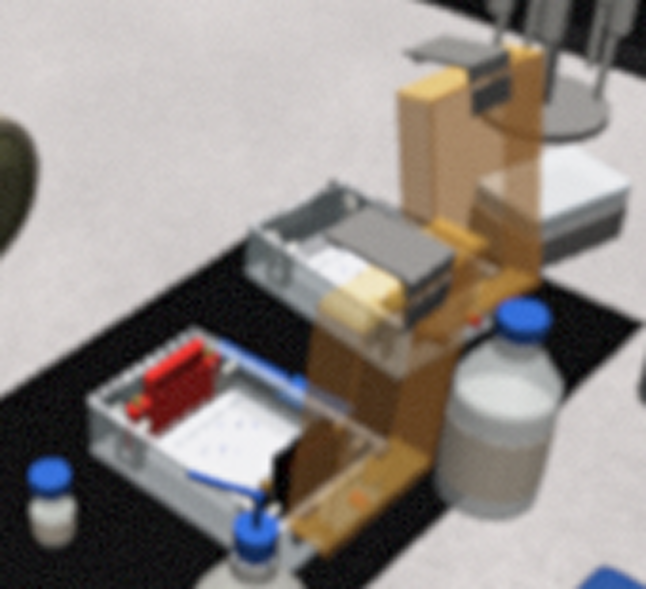

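View pics/s_rack.png

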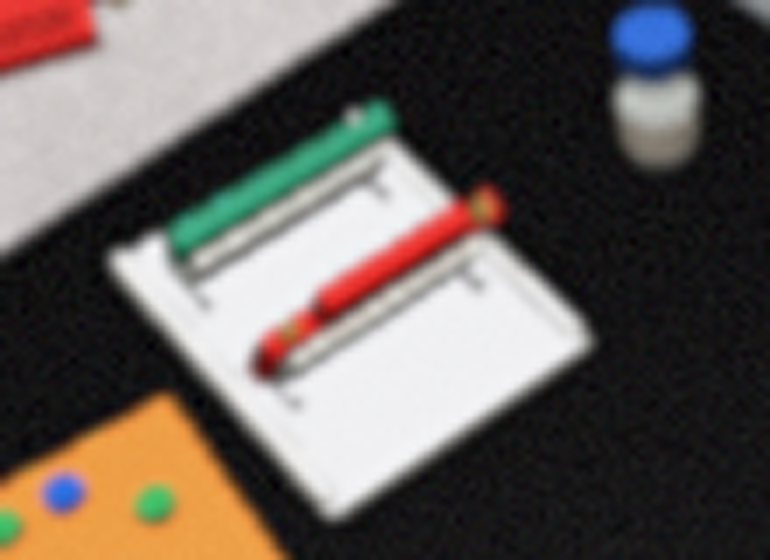

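```bash
cat > h.py <<'E'
import numpy as np,cv2
from scipy.spatial.transform import Rotation as Rn
from scipy.optimize import least_squares
from cell import manip
CAL={n:manip.get_calibration(n) for n in("scene","top")}
def proj(n,X):
    c=CAL[n];X=np.atleast_2d(X);p=X@c["R"].T+c["t"];s=p[:,:2]/p[:,2:]
    s=s*(1+c["k1"]*(s**2).sum(1,keepdims=True))
    return s*[c["fx"],c["fy"]]+[c["cx"],c["cy"]]
def onplane(n,uv,z):
    f=lambda q:proj(n,[q[0],q[1],z])[0]-uv
    return least_squares(f,[450,0]).x
def T(p,L):
    x,y,a=p;L=np.atleast_2d(L);c,s=np.cos(a),np.sin(a)
    return np.c_[x+c*L[:,0]-s*L[:,1],y+s*L[:,0]+c*L[:,1],L[:,2]]
def fit(obs,x0):
    # obs: list of (cam,u,v,[lx,ly,lz])
    f=lambda p:np.concatenate([proj(n,T(p,L))[0]-[u,v] for n,u,v,L in obs])
    r=least_squares(f,x0,loss="soft_l1",x_scale=[1,1,.01]);return r.x,r.fun.reshape(-1,2)
def lines(im,n,P,col,z,off):
    q=(proj(n,P)-off+0.5)*z-0.5
    cv2.polylines(im,[np.round(q).astype(int)],False,col,1,cv2.LINE_AA)
def snap(name):
    r=[]
    for n in("scene","top"):
        im=manip.get_image(n)[...,::-1].copy();cv2.imwrite(f"pics/{n}_{name}.png",im)
E
python3 - <<'E'
from h import *
# rough
for n,uv,z in[("top",(145+32/4,80+472/4),55),("top",(145+187/4,80+514/4),55),("top",(145+369/4,80+433/4),55),("top",(145+520/4,80+443/4),55),("top",(300+205/8,155+108/8),6),("top",(300+487/8,155+147/8),6),("top",(300+170/8,155+470/8),6)]:
    print(uv,onplane(n,uv,z).round(1))
E
```

```text
(153.0, 198.0) [414.8 329.8]
(191.75, 208.5) [389.4 206.7]
(237.25, 188.25) [462.   71.2]
(275.0, 190.75) [461.4 -46.2]
(325.625, 168.5) [ 556.8 -208.1]
(360.875, 173.375) [ 547.7 -323.2]
(321.25, 213.75) [ 406.9 -198.6]
```

```bash
cat >> h.py <<'E'
def rect(x0,x1,y0,y1,z): return np.array([[x0,y0,z],[x1,y0,z],[x1,y1,z],[x0,y1,z],[x0,y0,z]],float)
def tankw(): 
    L=[rect(-95,95,-58,58,55),rect(-95,95,-58,58,0),rect(-90,90,-53,53,55),rect(-42,42,-53,53,42)]
    L+=[np.array([[x,y,0],[x,y,55.]]) for x in(-95,95) for y in(-58,58)]
    return L
def coverw(th):
    def C(P):
        P=np.asarray(P,float);f=P[:,0];u=P[:,2]
        return np.c_[99-f*np.cos(th)+u*np.sin(th),P[:,1],58+f*np.sin(th)+u*np.cos(th)]
    return [C(rect(2,198,-60,60,34)),C(rect(2,198,-60,60,0)),C(rect(172,194,-22,22,34))]
def rackw():
    L=[rect(-75,75,-56,56,6),rect(-75,75,-56,56,0)]
    return L
def plate(x0,zf,h,hl,h0=0,w=5):
    s,c=.5,.866
    return [np.array([[x0+w*sg*c+a*s,y,zf-w*sg*s+a*c] for a,y in((h0,-hl),(h0,hl),(h,hl),(h,-hl),(h0,-hl))]) for sg in(-1,1)]
def ov(src,n,out,items,box,z):
    im=cv2.imread(src);x0,y0,x1,y1=box
    im=cv2.resize(im[y0:y1,x0:x1],None,fx=z,fy=z,interpolation=cv2.INTER_CUBIC)
    for p,Ls,col in items:
        for L in Ls: lines(im,n,T(p,L),col,z,np.array([x0,y0]))
    cv2.imwrite(out,im)
E
cat > p0.py <<'E'
from h import *
A=(500,250,-.2);B=(556,12,0.0);R=(480,-260,-.075)
it=[(A,tankw(),(0,255,0)),(A,coverw(1.7),(255,255,0)),(B,tankw(),(0,255,0)),(B,coverw(1.5),(255,255,0)),(R,rackw(),(255,0,255)),(R,plate(16,18,44,48.5)+plate(16,18,66,30,44),(0,255,0)),(R,plate(-45,18,46,46),(255,255,0))]
import sys
ov("pics/top0.png","top","pics/o1_%s.png"%sys.argv[1],it,(145,80,290,220),5)if 0 else None
k=sys.argv[1]
ov("pics/top0.png","top",f"pics/oa_{k}.png",it,(145,85,290,215),4.5)
ov("pics/scene0.png","scene",f"pics/ob_{k}.png",it,(240,100,390,245),4)
ov("pics/top0.png","top",f"pics/oc_{k}.png",it,(310,155,380,225),7)
ov("pics/scene0.png","scene",f"pics/od_{k}.png",it,(155,225,245,300),7)
E
python3 p0.py 1
```

```text
(no output)
```

View pics/oa_1.png

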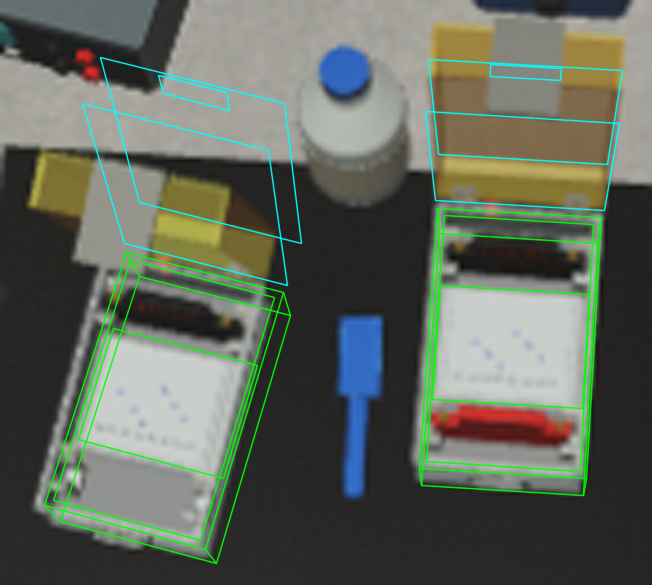

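View pics/ob_1.png

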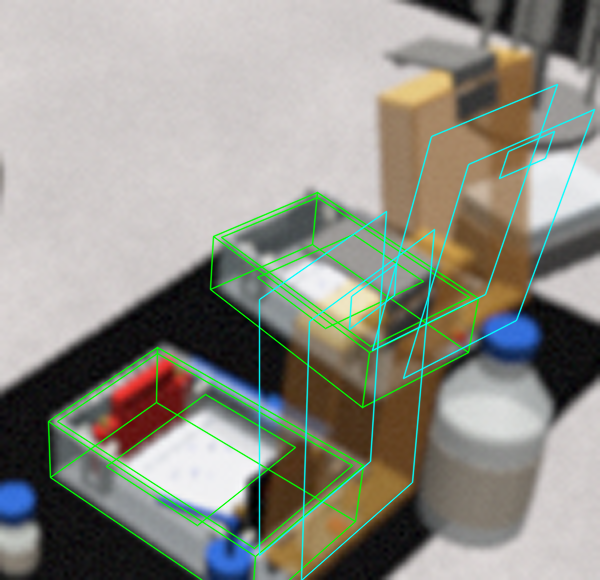

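View pics/oc_1.png

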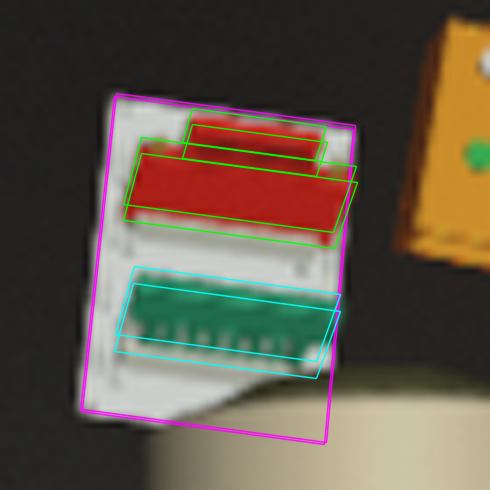

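View pics/od_1.png

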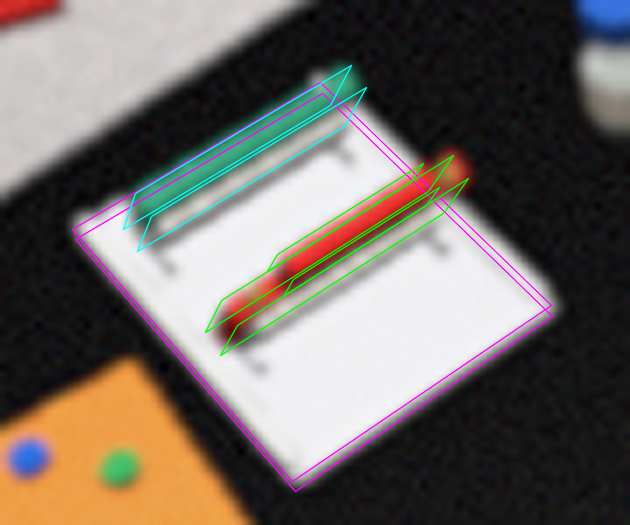

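```bash
cat > fe.py <<'E'
from h import *
boxes={"top":(325,165,365,200),"scene":(180,240,230,285)}
S=4
def obs(n,f):
    im=cv2.imread(f).astype(int);x0,y0,x1,y1=boxes[n];im=im[y0:y1,x0:x1]
    r=im[...,2]-np.maximum(im[...,0],im[...,1])
    return np.clip(r/120,0,1)
def boxpts(x0,x1,y0,y1,z0,z1): return np.array([[x,y,z] for x in(x0,x1) for y in(y0,y1) for z in(z0,z1)],float)
def render(n,Rm,t):
    x0,y0,x1,y1=boxes[n];m=np.zeros(((y1-y0)*S,(x1-x0)*S),np.uint8)
    for b in(boxpts(-5,5,-48.5,48.5,-33,11),boxpts(-5,5,-30,30,11,33)):
        q=(proj(n,b@Rm.T+t)-[x0,y0]+.5)*S-.5
        h=cv2.convexHull(np.round(q*16).astype(np.int32).reshape(-1,1,2));cv2.fillConvexPoly(m,h,255,shift=4)
    m=cv2.GaussianBlur(m,(0,0),S*.7)
    return cv2.resize(m,None,fx=1/S,fy=1/S,interpolation=cv2.INTER_AREA)/255.
def pose(p): return Rn.from_euler("ZY",[p[3],p[4]]).as_matrix(),np.array(p[:3])
if __name__=="__main__":
    O={n:obs(n,f"pics/{n}0.png") for n in boxes}
    def cost(p):
        Rm,t=pose(p);return sum(((render(n,Rm,t)-O[n])**2).sum() for n in boxes)
    from scipy.optimize import minimize
    x0=np.array([480+16+16.5,-261,46.6,-.075,.52])
    for free in([0,1,3],[0,1,2,3],[0,1,2,3,4]):
        sc=np.array([3,3,3,.05,.05])
        g=lambda d:(lambda p:cost(p))(np.where(np.isin(range(5),free),x0+sc*np.bincount(free,d,5),x0))
        r=minimize(g,np.zeros(len(free)),method="Nelder-Mead",options=dict(initial_simplex=np.vstack([np.zeros(len(free)),np.eye(len(free))*1.5]),maxiter=400))
        print(free,(x0+sc*np.bincount(free,r.x,5)).round(3),r.fun,cost(x0))
E
python3 fe.py
```

```text
[0, 1, 3] [ 5.11788e+02 -2.60820e+02  4.66000e+01 -3.50000e-02  5.20000e-01] 104.66132208765859 115.1023870626682
[0, 1, 2, 3] [ 5.11901e+02 -2.61221e+02  4.92810e+01 -3.00000e-02  5.20000e-01] 98.23589725105728 115.1023870626682
[0, 1, 2, 3, 4] [ 5.11812e+02 -2.61315e+02  4.91710e+01 -4.30000e-02  6.04000e-01] 76.48828479430988 115.1023870626682
```

```bash
python3 - <<'E'
import cv2
t=cv2.imread("pics/top0.png");s=cv2.imread("pics/scene0.png")
def z(im,b,k,o): cv2.imwrite(o,cv2.resize(im[b[1]:b[3],b[0]:b[2]],None,fx=k,fy=k,interpolation=cv2.INTER_CUBIC))
z(t,(148,135,213,215),7,"pics/za.png");z(t,(230,125,285,200),8,"pics/zb.png")
z(s,(285,140,375,200),8,"pics/zsa.png");z(s,(245,180,345,250),8,"pics/zsb.png")
E
```

```text
(no output)
```

View pics/za.png

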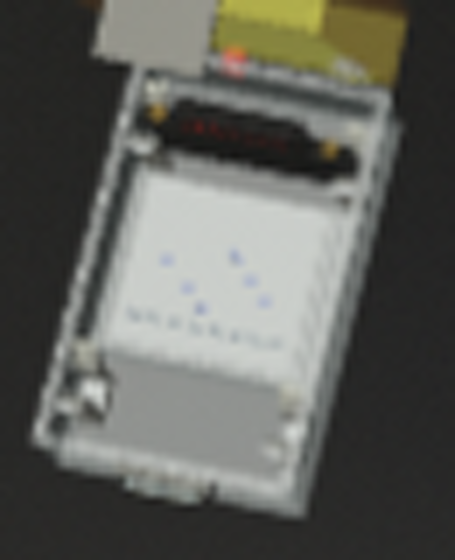

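View pics/zb.png

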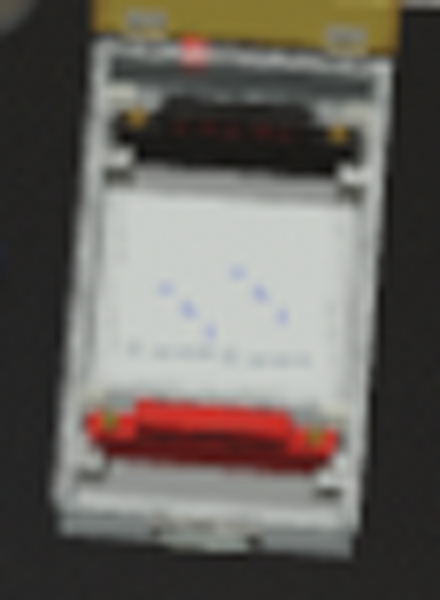

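View pics/zsa.png

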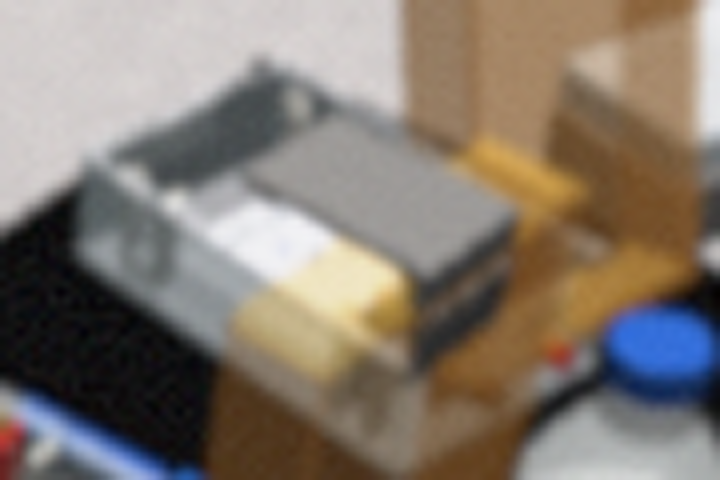

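View pics/zsb.png

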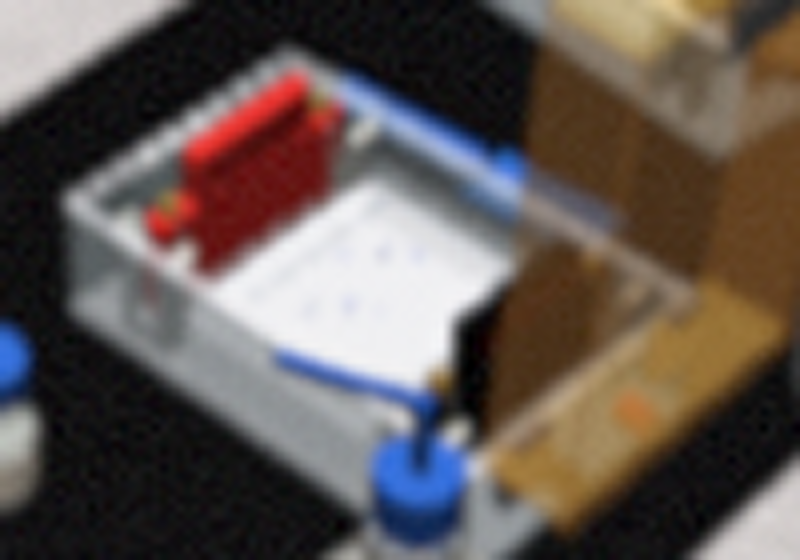

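```bash
cat > ft.py <<'E'
from h import *
def mk(n,b,z,l): return [(n,b[0]+(u+.5)/z-.5,b[1]+(v+.5)/z-.5,L) for u,v,L in l]
FL,FR,BL,BR=[-95,58],[-95,-58],[95,58],[95,-58]
r=lambda c:c+[55];g=lambda c:c+[0]
a=mk("top",(148,135),7,[(35,440,r(FL)),(297,490,r(FR)),(388,90,r(BR)),(137,65,r(BL)),(305,515,g(FR)),(400,125,g(BR))])+mk("scene",(285,140),8,[(85,160,r(FR)),(262,62,r(FL)),(80,250,g(FR))])
b=mk("top",(230,125),8,[(57,500,r(FL)),(358,525,r(FR)),(97,42,r(BL)),(393,60,r(BR)),(60,535,g(FL)),(350,555,g(FR))])+mk("scene",(245,180),8,[(68,200,r(FR)),(285,48,r(FL)),(480,465,r(BR)),(690,298,r(BL)),(75,310,g(FR))])
k=mk("top",(310,155),7,[(113,95,[75,56,6]),(356,127,[75,-56,6]),(79,412,[-75,56,6])])+mk("scene",(155,225),7,[(73,225,[-75,-56,6]),(297,485,[75,-56,6]),(560,305,[75,56,6])])
for o,x0 in((a,(500,250,-.2)),(b,(556,12,0)),(k,(480,-260,-.07))):
    p,res=fit(o,x0);print(p.round(3));print(res.round(1).tolist())
E
python3 ft.py
```

```text
[ 5.01758e+02  2.60091e+02 -1.32000e-01]
[[0.4, 0.4], [-0.7, 0.4], [-0.3, -0.2], [0.1, -3.3], [0.5, 0.1], [-0.2, -0.0], [-0.8, -0.8], [1.7, -0.4], [-0.8, 1.3]]
[ 5.58619e+02  1.39920e+01 -1.50000e-02]
[[-0.1, 0.4], [-0.5, 0.1], [0.0, -0.1], [-0.8, 0.3], [0.2, -0.2], [-0.2, 0.1], [-0.3, 0.1], [0.3, 0.8], [-0.4, 1.1], [0.7, -0.5], [-0.5, 0.3]]
[ 4.80193e+02 -2.58960e+02 -7.30000e-02]
[[0.1, -0.3], [-0.4, -0.3], [0.1, -0.5], [0.2, 0.4], [-0.2, -0.8], [-0.9, -0.2]]
```

```bash
sed -i 's/^A=.*/A=(501.8,260.1,-.132);B=(558.6,14,-.015);R=(480.2,-259,-.073)/; s/coverw(1.7)/coverw(1.35)/;s/coverw(1.5)/coverw(1.57)/' p0.py; python3 p0.py 2
```

```text
(no output)
```

View pics/oa_2.png

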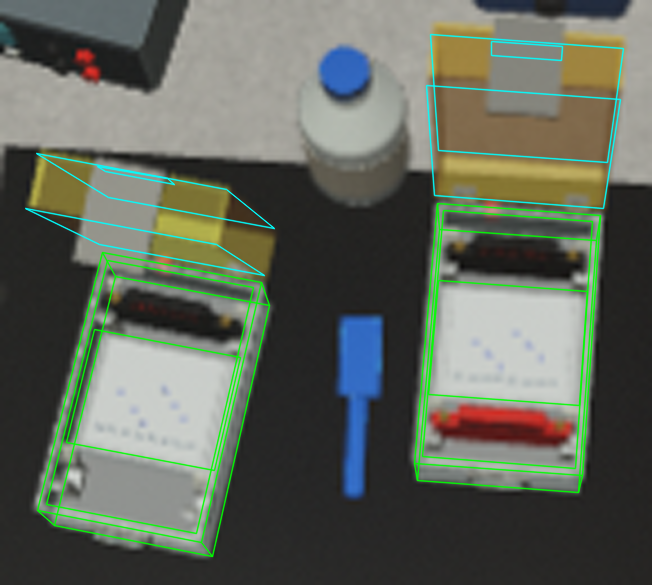

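View pics/ob_2.png

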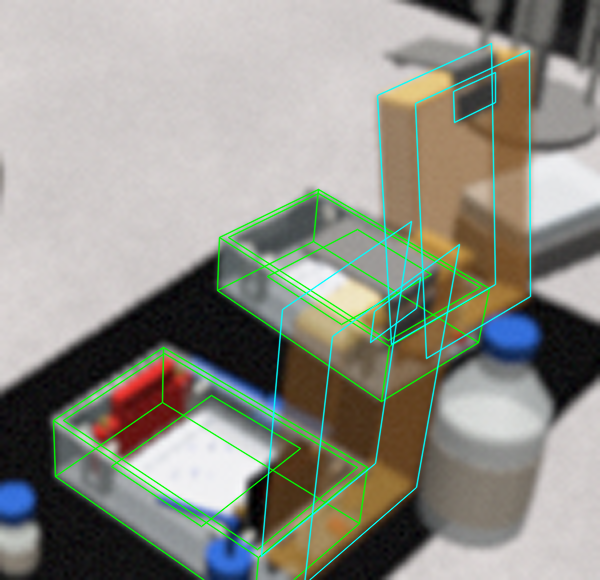

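```bash
cat >> h.py <<'E'
def tgt(ex,ez):
    z=-np.asarray(ez,float);z/=np.linalg.norm(z);x=np.asarray(ex,float);x=x-z*(x@z);x/=np.linalg.norm(x)
    return np.c_[x,np.cross(z,x),z]
def go(pos,Rt):
    s=manip.read_state();R0=Rn.from_rotvec(s["eef_rot"])
    d=(Rn.from_matrix(Rt)*R0.inv()).as_rotvec()
    print("dpos",(np.array(pos)-s["eef_pos"]).round(1),"drot",d.round(3),"deg",np.degrees(np.linalg.norm(d)).round(1),"q",s["q"].round(2),"w",round(s["gripper_width"],1))
E
python3 - <<'E'
from h import *
s=manip.read_state();print(Rn.from_rotvec(s["eef_rot"]).as_matrix().round(3))
psi=-.07;le=.55
M=Rn.from_euler("ZY",[psi,.53]).as_matrix();mid=np.array([512,-261,48])
for sg in(1,-1):
    Rt=tgt(sg*M[:,0],M[:,2])
    for d in(120,3): print(sg,d);go(mid+M[:,2]*d,Rt)
print(M.round(3))
E
```

```text
[[ 0.253 -0.967 -0.   ]
 [-0.967 -0.253  0.001]
 [-0.001 -0.    -1.   ]]
1 120
dpos [433.4 266.6 -79.2] drot [0.36  0.434 1.214] deg 76.7 q [-1.53  0.38  1.3   0.    1.46 -0.22] w 85.0
1 3
dpos [ 374.4  270.7 -180.2] drot [0.36  0.434 1.214] deg 76.7 q [-1.53  0.38  1.3   0.    1.46 -0.22] w 85.0
-1 120
dpos [433.4 266.6 -79.2] drot [-0.476  0.395 -1.846] deg 111.5 q [-1.53  0.38  1.3   0.    1.46 -0.22] w 85.0
-1 3
dpos [ 374.4  270.7 -180.2] drot [-0.476  0.395 -1.846] deg 111.5 q [-1.53  0.38  1.3   0.    1.46 -0.22] w 85.0
[[ 0.861  0.07   0.504]
 [-0.06   0.998 -0.035]
 [-0.506  0.     0.863]]
```

```bash
python3 -m crank '[{"delta_pos":[38,24,0],"delta_rot":[0.033,0.039,0.110],"fingers":0.2},{"delta_pos":[38,24,0],"delta_rot":[0.033,0.039,0.110],"fingers":0.2},{"delta_pos":[38,24,0],"delta_rot":[0.033,0.039,0.110],"fingers":0.2},{"delta_pos":[38,24,0],"delta_rot":[0.033,0.039,0.110],"fingers":0.2},{"delta_pos":[38,24,0],"delta_rot":[0.033,0.039,0.110],"fingers":0.2},{"delta_pos":[38,24,0],"delta_rot":[0.033,0.039,0.110],"fingers":0.2},{"delta_pos":[38,24,0],"delta_rot":[0.033,0.039,0.110],"fingers":0.2},{"delta_pos":[38,24,0],"delta_rot":[0.033,0.039,0.110],"fingers":0.2}]'
cat > g1.py <<'E'
from h import *
import sys
psi=-.07
M=Rn.from_euler("ZY",[psi,.53]).as_matrix();mid=np.array([512,-261,48])
go(mid+M[:,2]*float(sys.argv[1]),tgt(M[:,0],M[:,2]))
E
python3 g1.py 120
```

```text
time_s: 0.9
eef_pos: [444.5, -338.8, 231.1]
eef_rot: [-2.996, 0.636, 0.617]
ft_force: [-0.0, -0.2, 0.4]
gripper_width: 51.7
dpos [128.   73.6 -79.5] drot [0.094 0.119 0.331] deg 20.9 q [-0.77  0.58  1.02 -0.2   1.89 -0.39] w 51.7
```

```bash
python3 -m crank '[{"delta_pos":[32,18,-10],"delta_rot":[0.024,0.03,0.083],"fingers":0.2},{"delta_pos":[32,18,-20],"delta_rot":[0.024,0.03,0.083],"fingers":0.2},{"delta_pos":[32,19,-25],"delta_rot":[0.024,0.03,0.083],"fingers":0.2},{"delta_pos":[32,19,-25],"delta_rot":[0.022,0.029,0.082],"fingers":0.2},{"delta_pos":[0,0,0],"delta_rot":[0,0,0],"fingers":0.2}]'
python3 g1.py 120;python3 - <<'E'
from h import *
snap("1")
t=cv2.imread("pics/top_1.png");s=cv2.imread("pics/scene_1.png")
cv2.imwrite("pics/c1.png",np.hstack([cv2.resize(t[120:240,290:390],(500,600)) [:, :400],cv2.resize(s[180:310,130:260],(400,400)) if 0 else cv2.resize(s[190:310,140:220],(400,600))]))
E
```

```text
time_s: 1.4
eef_pos: [573.1, -261.9, 145.1]
eef_rot: [-3.007, 0.098, 0.827]
ft_force: [-0.3, -0.4, -0.5]
gripper_width: 51.4
dpos [-0.6 -3.3  6.5] drot [-0.005 -0.006 -0.003] deg 0.5 q [-0.52  0.84  0.78 -0.25  2.   -0.51] w 51.4
```

View pics/scene_1.png

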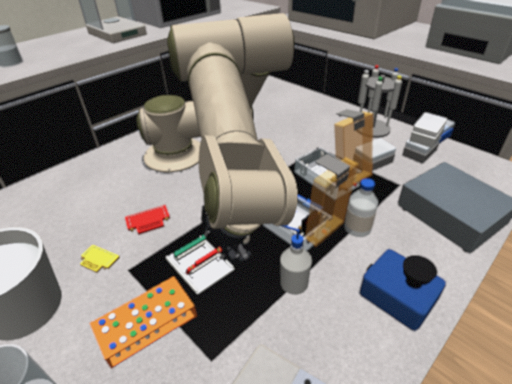

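View pics/top_1.png

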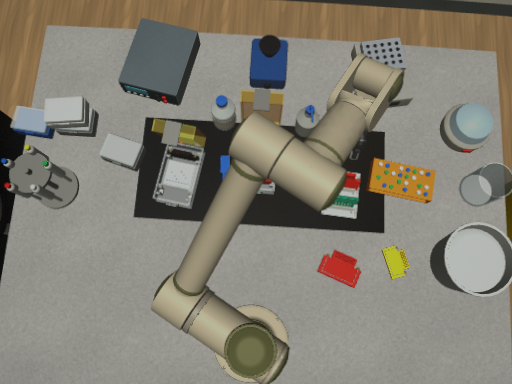

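```bash
python3 -m crank '[{"delta_pos":[-14,0,-15],"delta_rot":[-0.005,-0.006,-0.003],"fingers":0.2},{"delta_pos":[-14,0,-23],"delta_rot":[0,0,0],"fingers":0.2},{"delta_pos":[-11,0,-21],"delta_rot":[0,0,0],"fingers":0.2},{"delta_pos":[0,0,0],"delta_rot":[0,0,0],"fingers":0.2}]'
python3 g1.py 40;python3 g1.py 3;python3 - <<'E'
from h import *
snap("2")
M=Rn.from_euler("ZY",[-.07,.53]).as_matrix();t=np.array([512,-261,48])
def bx(y0,y1,z0,z1): return [np.array([[x,y,z] for y,z in((y0,z0),(y1,z0),(y1,z1),(y0,z1),(y0,z0))])@M.T+t for x in(-5,5)]
s=manip.read_state();tc=s["eef_pos"];Rt=Rn.from_rotvec(s["eef_rot"]).as_matrix()
for n,b in(("scene",(170,200,270,300)),("top",(310,130,380,210))):
    x0,y0,x1,y1=b;k=7 if n=="top" else 6
    im=cv2.resize(cv2.imread(f"pics/{n}_2.png")[y0:y1,x0:x1],None,fx=k,fy=k,interpolation=cv2.INTER_CUBIC)
    for L in bx(-48.5,48.5,-33,11)+bx(-30,30,11,33): lines(im,n,L,(0,255,0),k,np.array([x0,y0]))
    lines(im,n,np.array([tc-Rt[:,0]*25,tc+Rt[:,0]*25]),(255,255,0),k,np.array([x0,y0]))
    cv2.imwrite(f"pics/{n}_2c.png",im)
E
```

```text
time_s: 1.9
eef_pos: [529.8, -266.7, 91.8]
eef_rot: [-3.016, 0.123, 0.81]
ft_force: [0.6, -0.3, 0.0]
gripper_width: 51.4
dpos [ 2.4  4.3 -9.3] drot [0.005 0.005 0.01 ] deg 0.7 q [-0.56  0.81  1.01 -0.24  1.79 -0.48] w 51.4
dpos [-16.3   5.6 -41.2] drot [0.005 0.005 0.01 ] deg 0.7 q [-0.56  0.81  1.01 -0.24  1.79 -0.48] w 51.4
```

View pics/scene_2c.png

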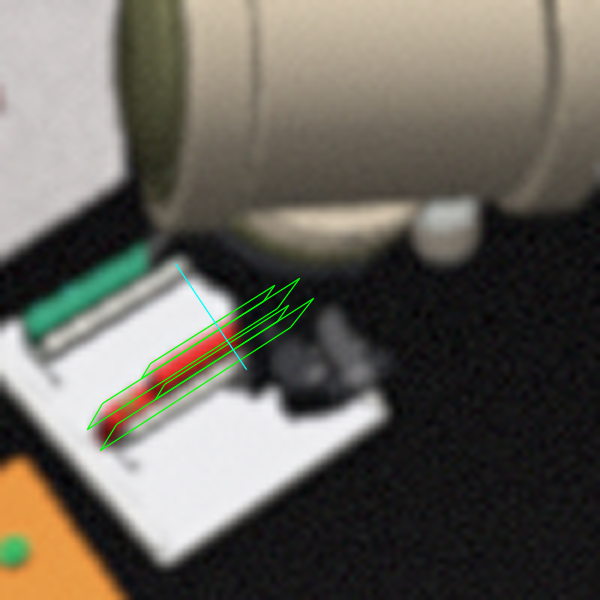

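View pics/top_2c.png

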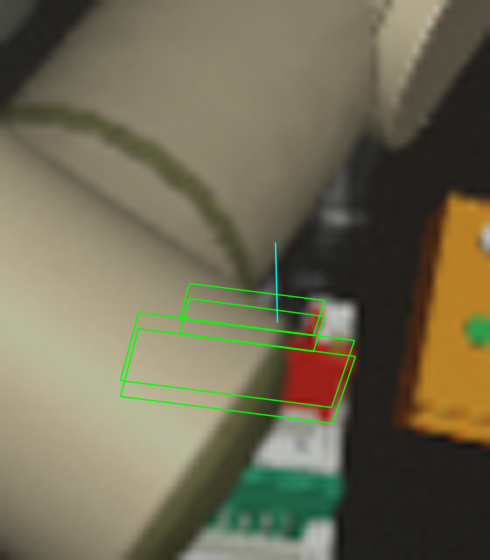

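```bash
python3 -m crank '[{"delta_pos":[-1,4,-7],"delta_rot":[0.005,0.005,0.01],"fingers":0.2},{"delta_pos":[-6,1,-14],"delta_rot":[0,0,0],"fingers":0.2},{"delta_pos":[-6,0,-12],"delta_rot":[0,0,0],"fingers":0.2},{"delta_pos":[0,0,0],"delta_rot":[0,0,0],"fingers":0.2}]'
python3 g1.py 3
```

```text
time_s: 2.4
eef_pos: [518.8, -260.7, 58.6]
eef_rot: [-3.014, 0.101, 0.816]
ft_force: [-0.7, 0.3, 0.2]
gripper_width: 51.2
dpos [-5.2 -0.4 -8. ] drot [ 0.001  0.001 -0.003] deg 0.2 q [-0.56  0.83  1.08 -0.24  1.71 -0.47] w 51.2
```

```bash
python3 -m crank '[{"delta_pos":[-5,0,-8],"delta_rot":[0,0,0],"fingers":0.2},{"delta_pos":[0,0,0],"delta_rot":[0,0,0],"fingers":0.2},{"delta_pos":[0,0,0],"delta_rot":[0,0,0],"fingers":-0.4}]'
python3 g1.py 3;python3 - <<'E'
from h import *
snap("3")
for n,b in(("scene",(170,200,270,300)),):
    x0,y0,x1,y1=b
    cv2.imwrite(f"pics/{n}_3c.png",cv2.resize(cv2.imread(f"pics/{n}_3.png")[y0:y1,x0:x1],None,fx=6,fy=6,interpolation=cv2.INTER_CUBIC))
E
```

```text
time_s: 2.7
eef_pos: [514.4, -261.2, 51.7]
eef_rot: [-3.016, 0.102, 0.813]
ft_force: [-0.7, 0.1, -0.1]
gripper_width: 37.8
dpos [-0.9  0.1 -1.1] drot [ 0.002  0.003 -0.003] deg 0.3 q [-0.57  0.83  1.1  -0.25  1.68 -0.47] w 37.8
```

View pics/scene_3c.png

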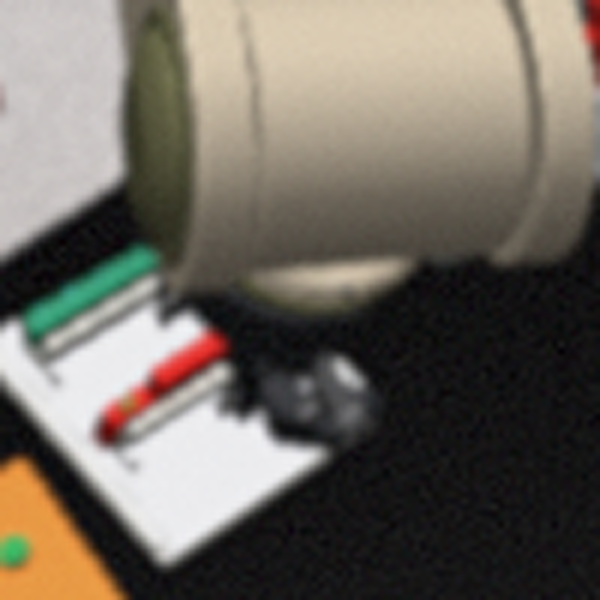

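```bash
python3 -m crank '[{"delta_pos":[0,0,0],"delta_rot":[0,0,0],"fingers":-0.6},{"delta_pos":[0,0,0],"delta_rot":[0,0,0],"fingers":-0.6},{"delta_pos":[0,0,0],"delta_rot":[0,0,0],"fingers":-0.75}]';python3 -m crank '[{"delta_pos":[0,0,0],"delta_rot":[0,0,0],"fingers":-1},{"delta_pos":[0,0,0],"delta_rot":[0,0,0],"fingers":-1}]';python3 g1.py 3
```

```text
time_s: 3.1
eef_pos: [514.2, -261.1, 51.4]
eef_rot: [-3.016, 0.102, 0.814]
ft_force: [0.0, -0.1, 0.4]
gripper_width: 10.5
time_s: 3.3
eef_pos: [514.4, -261.2, 51.5]
eef_rot: [-3.017, 0.102, 0.813]
ft_force: [1.9, -0.8, 1.5]
gripper_width: 8.9
dpos [-0.9  0.1 -0.9] drot [ 0.002  0.003 -0.003] deg 0.3 q [-0.57  0.83  1.1  -0.25  1.68 -0.47] w 8.9
```

```bash
python3 -m crank '[{"delta_pos":[0,0,0],"delta_rot":[0,0,0],"fingers":-1},{"delta_pos":[2.5,-0.2,4.3],"delta_rot":[0,0,0],"fingers":-1},{"delta_pos":[5,-0.3,8.6],"delta_rot":[0,0,0],"fingers":-1},{"delta_pos":[7.5,-0.5,13],"delta_rot":[0,0,0],"fingers":-1},{"delta_pos":[7.5,-0.5,13],"delta_rot":[0,0,0],"fingers":-1},{"delta_pos":[7.5,-0.5,13],"delta_rot":[0,0,0],"fingers":-1},{"delta_pos":[8,0,25],"delta_rot":[0,0,0],"fingers":-1},{"delta_pos":[0,0,25],"delta_rot":[0,0,0],"fingers":-1}]';python3 - <<'E'
from h import *
snap("4")
for n,b in(("scene",(150,190,270,290)),):
    x0,y0,x1,y1=b
    cv2.imwrite(f"pics/{n}_4c.png",cv2.resize(cv2.imread(f"pics/{n}_4.png")[y0:y1,x0:x1],None,fx=6,fy=6,interpolation=cv2.INTER_CUBIC))
E
```

```text
time_s: 4.1
eef_pos: [552.8, -262.8, 154.2]
eef_rot: [-3.016, 0.101, 0.815]
ft_force: [0.1, -1.8, -2.0]
gripper_width: 8.8
```

View pics/scene_4c.png

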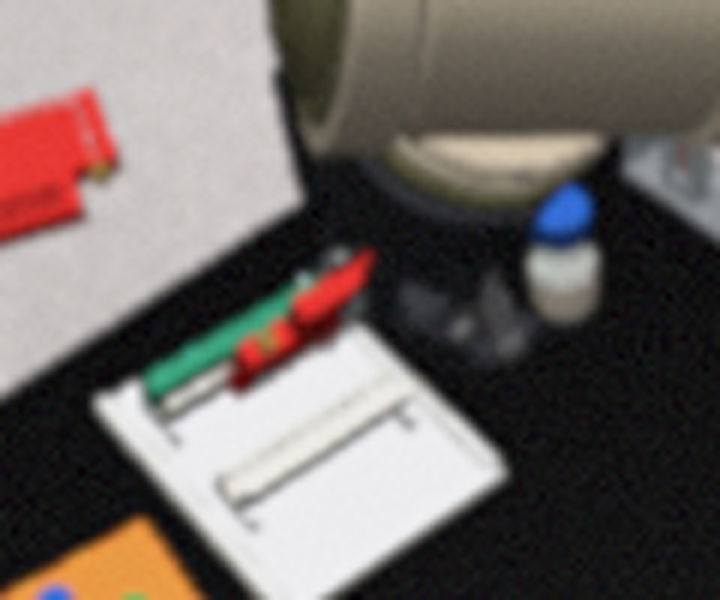

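```bash
cat > g2.py <<'E'
from h import *
import sys
A=(501.8,260.1,-.132)
M=Rn.from_euler("Z",A[2]).as_matrix()
p=T(A,[[-62,0,15]])[0]
if len(sys.argv)>2: pos=[float(v) for v in sys.argv[1:4]]
else: pos=p+[0,0,37+float(sys.argv[1])]
print("target",np.round(pos,1));go(pos,tgt(M[:,0],M[:,2]))
E
python3 g2.py 420 -180 200; python3 g2.py 90
```

```text
target [ 420. -180.  200.]
dpos [-133.4   83.5   43. ] drot [-0.047 -0.519 -0.062] deg 30.1 q [-0.54  0.79  0.85 -0.25  1.96 -0.51] w 9.0
target [440.3 268.3 142. ]
dpos [-113.   531.8  -15. ] drot [-0.047 -0.519 -0.062] deg 30.1 q [-0.54  0.79  0.85 -0.25  1.96 -0.51] w 9.0
```

```bash
python3 -m crank '[{"delta_pos":[-20,5,12],"delta_rot":[-0.009,-0.104,-0.012],"fingers":-1},{"delta_pos":[-28,15,12],"delta_rot":[-0.009,-0.104,-0.012],"fingers":-1},{"delta_pos":[-28,20,10],"delta_rot":[-0.009,-0.104,-0.012],"fingers":-1},{"delta_pos":[-28,20,9],"delta_rot":[-0.01,-0.104,-0.013],"fingers":-1},{"delta_pos":[-25,24,0],"delta_rot":[-0.01,-0.103,-0.013],"fingers":-1},{"delta_pos":[0,35,0],"delta_rot":[0,0,0],"fingers":-1},{"delta_pos":[0,35,0],"delta_rot":[0,0,0],"fingers":-1},{"delta_pos":[0,35,0],"delta_rot":[0,0,0],"fingers":-1}]';python3 g2.py 90
```

```text
time_s: 5.0
eef_pos: [422.4, -72.8, 196.1]
eef_rot: [-3.132, 0.206, 0.01]
ft_force: [1.2, 0.1, -0.9]
gripper_width: 9.1
target [440.3 268.3 142. ]
dpos [ 18.  341.1 -54.1] drot [-0.004 -0.006 -0.001] deg 0.4 q [-0.45  0.21  1.67  0.    1.28 -0.32] w 9.1
```

```bash
python3 -m crank '[{"delta_pos":[0,40,0],"delta_rot":[-0.004,-0.006,0],"fingers":-1},{"delta_pos":[0,42,0],"delta_rot":[0,0,0],"fingers":-1},{"delta_pos":[2,42,0],"delta_rot":[0,0,0],"fingers":-1},{"delta_pos":[3,42,0],"delta_rot":[0,0,0],"fingers":-1},{"delta_pos":[3,42,0],"delta_rot":[0,0,0],"fingers":-1},{"delta_pos":[3,42,0],"delta_rot":[0,0,0],"fingers":-1},{"delta_pos":[3,40,-10],"delta_rot":[0,0,0],"fingers":-1},{"delta_pos":[2,30,-15],"delta_rot":[0,0,0],"fingers":-1}]';python3 g2.py 70
```

```text
time_s: 5.8
eef_pos: [438.9, 248.2, 171.1]
eef_rot: [3.135, -0.202, 0.002]
ft_force: [0.1, -0.5, -1.1]
gripper_width: 8.7
target [440.3 268.3 122. ]
dpos [  1.4  20.  -49.1] drot [ 0.     0.001 -0.003] deg 0.2 q [ 0.28  0.36  1.52 -0.    1.26  0.41] w 8.7
```

```bash
python3 -m crank '[{"delta_pos":[1,14,-5],"delta_rot":[0,0,0],"fingers":-1},{"delta_pos":[0,0,-15],"delta_rot":[0,0,0],"fingers":-1},{"delta_pos":[0,0,-15],"delta_rot":[0,0,0],"fingers":-1},{"delta_pos":[0,0,0],"delta_rot":[0,0,0],"fingers":-1},{"delta_pos":[0,0,0],"delta_rot":[0,0,0],"fingers":-1}]';python3 g2.py 70
cat > v.py <<'E'
from h import *
import sys
k=sys.argv[1];snap(k)
A=(501.8,260.1,-.132)
s=manip.read_state();tc=s["eef_pos"];Rt=Rn.from_rotvec(s["eef_rot"]).as_matrix()
M=np.c_[Rt[:,0],-Rt[:,1],-Rt[:,2]];t=tc+Rt[:,2]*4
def bx(y0,y1,z0,z1): return [np.array([[x,y,z] for y,z in((y0,z0),(y1,z0),(y1,z1),(y0,z1),(y0,z0))])@M.T+t for x in(-5,5)]
for n,b,zz in(("scene",(270,120,370,210),7.5),("top",(140,120,220,220),6)):
    x0,y0,x1,y1=b
    im=cv2.resize(cv2.imread(f"pics/{n}_{k}.png")[y0:y1,x0:x1],None,fx=zz,fy=zz,interpolation=cv2.INTER_CUBIC)
    cv2.imwrite(f"pics/{n}_{k}c.png",im)
    for L in bx(-48.5,48.5,-33,11)+bx(-30,30,11,33): lines(im,n,L,(0,255,0),zz,np.array([x0,y0]))
    for L in tankw(): lines(im,n,T(A,L),(255,255,0),zz,np.array([x0,y0]))
    cv2.imwrite(f"pics/{n}_{k}o.png",im)
E
python3 v.py 5
```

```text
time_s: 6.3
eef_pos: [440.3, 259.5, 136.6]
eef_rot: [3.134, -0.205, 0.0]
ft_force: [-0.7, -0.3, -0.2]
gripper_width: 8.9
target [440.3 268.3 122. ]
dpos [  0.    8.8 -14.6] drot [ 0.001 -0.    -0.001] deg 0.1 q [ 0.3   0.41  1.56 -0.    1.18  0.43] w 8.9
```

View pics/scene_5o.png

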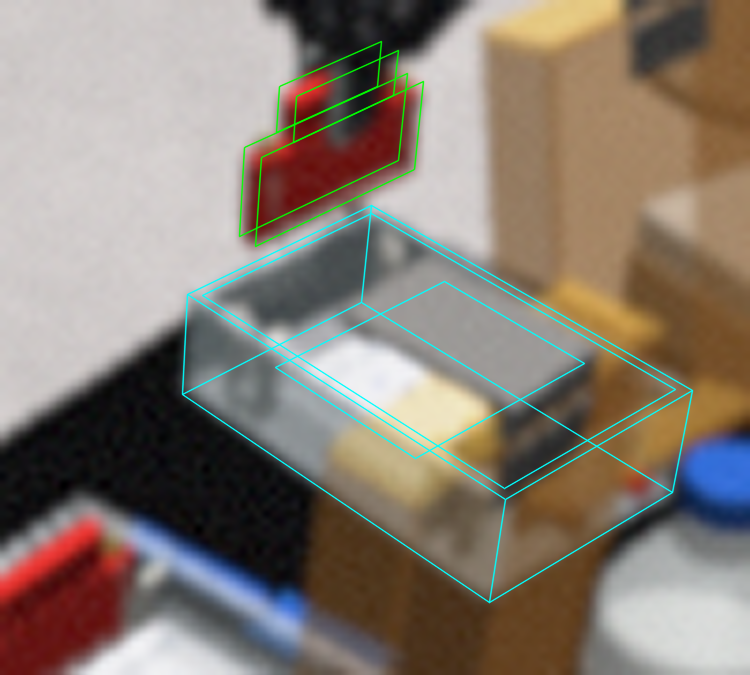

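View pics/top_5o.png

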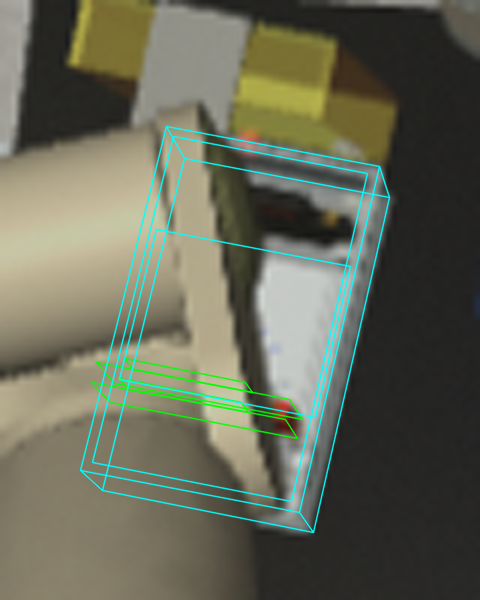

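```bash
python3 - <<'E'
from h import *
A=(501.8,260.1,-.132);B=(558.6,14,-.015)
sl=[rect(-62-6.5,-62+6.5,s*53,s*42,40) for s in(-1,1)]+[rect(-62-12.5,-62+12.5,s*53,s*42,52) for s in(-1,1)]
sl2=[rect(62-5,62+5,-48.5,48.5,81-22),rect(62-5,62+5,-30,30,81)]
ov("pics/top0.png","top","pics/sa.png",[(A,sl,(0,255,0)),(A,sl2,(255,255,0))],(148,140,213,215),8)
ov("pics/scene0.png","scene","pics/sb.png",[(A,sl,(0,255,0)),(A,sl2,(255,255,0))],(285,140,375,205),8)
E
```

```text
(no output)
```

View pics/sa.png

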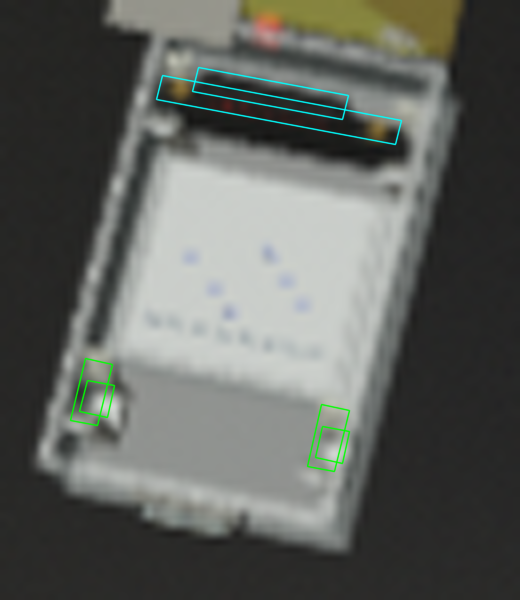

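View pics/sb.png

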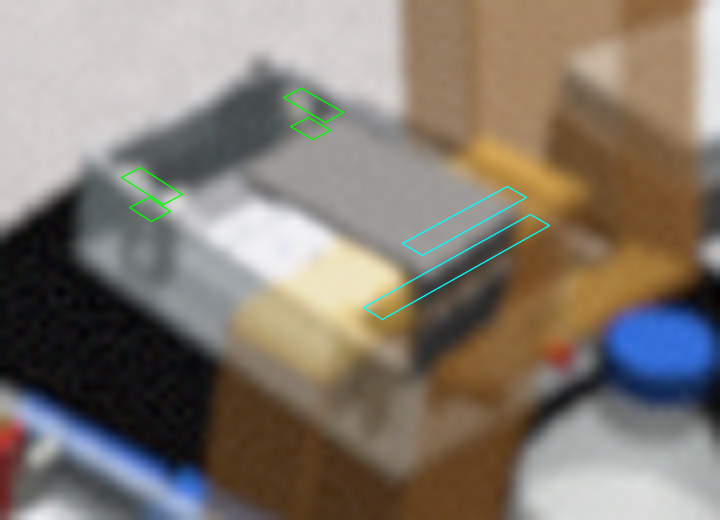

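```bash
python3 -m crank '[{"delta_pos":[0,9,0],"delta_rot":[0,0,0],"fingers":-1},{"delta_pos":[0,0,-12],"delta_rot":[0,0,0],"fingers":-1},{"delta_pos":[0,0,-12],"delta_rot":[0,0,0],"fingers":-1},{"delta_pos":[0,0,-12],"delta_rot":[0,0,0],"fingers":-1},{"delta_pos":[0,0,0],"delta_rot":[0,0,0],"fingers":-1}]';python3 g2.py 35;python3 v.py 6
```

```text
time_s: 6.9
eef_pos: [439.7, 269.1, 99.5]
eef_rot: [3.134, -0.204, -0.002]
ft_force: [0.2, -0.9, -0.3]
gripper_width: 9.0
target [440.3 268.3  87. ]
dpos [  0.7  -0.9 -12.5] drot [ 0.001 -0.002 -0.002] deg 0.2 q [ 0.32  0.46  1.59 -0.    1.09  0.45] w 9.0
```

View pics/scene_6c.png

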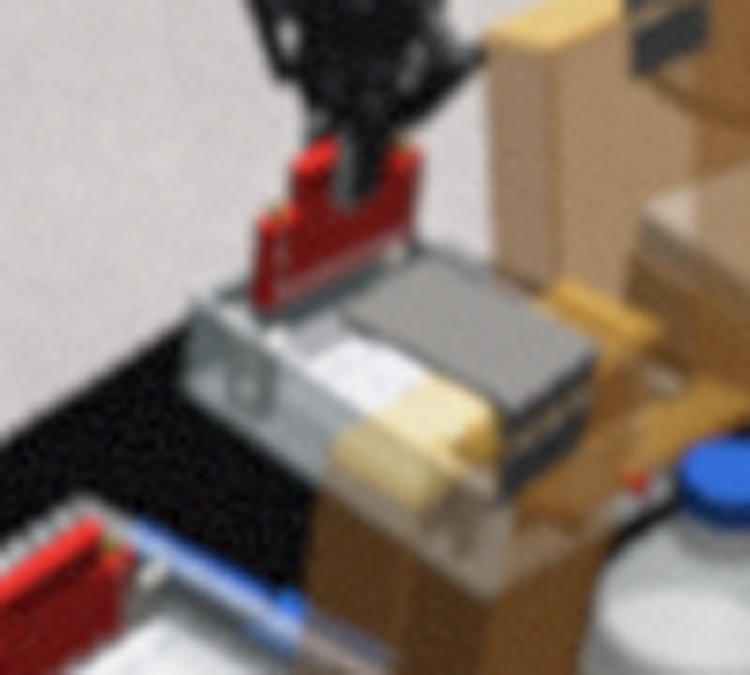

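View pics/top_6c.png

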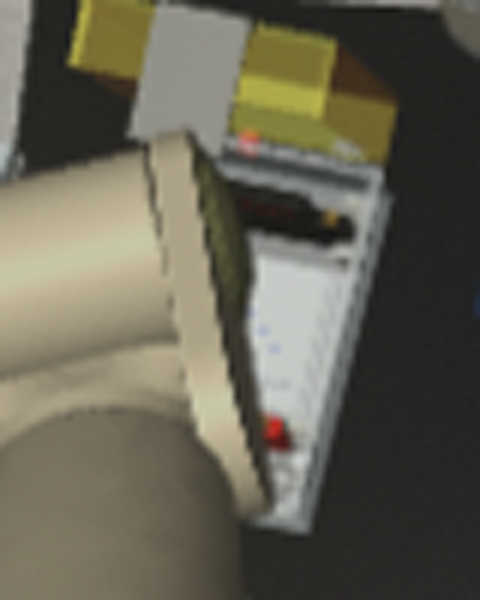

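```bash
python3 -m crank '[{"delta_pos":[0.5,-0.5,-6],"delta_rot":[0,0,0],"fingers":-1},{"delta_pos":[0,0,-6],"delta_rot":[0,0,0],"fingers":-1},{"delta_pos":[0,0,-6],"delta_rot":[0,0,0],"fingers":-1},{"delta_pos":[0,0,0],"delta_rot":[0,0,0],"fingers":-1}]';python3 -m crank '[{"delta_pos":[0,0,-5],"delta_rot":[0,0,0],"fingers":-1},{"delta_pos":[0,0,-5],"delta_rot":[0,0,0],"fingers":-1},{"delta_pos":[0,0,0],"delta_rot":[0,0,0],"fingers":-1}]'
```

```text
time_s: 7.4
eef_pos: [440.2, 268.2, 81.3]
eef_rot: [3.134, -0.204, -0.002]
ft_force: [0.2, 0.6, -0.4]
gripper_width: 8.8
time_s: 7.7
eef_pos: [440.3, 268.3, 71.5]
eef_rot: [3.134, -0.204, -0.001]
ft_force: [-0.6, -0.5, -1.0]
gripper_width: 8.7
```

```bash
python3 -m crank '[{"delta_pos":[0,0,-5],"delta_rot":[0,0,0],"fingers":-1},{"delta_pos":[0,0,-5],"delta_rot":[0,0,0],"fingers":-1},{"delta_pos":[0,0,-4],"delta_rot":[0,0,0],"fingers":-1},{"delta_pos":[0,0,0],"delta_rot":[0,0,0],"fingers":-1}]';python3 -m crank '[{"delta_pos":[0,0,-2],"delta_rot":[0,0,0],"fingers":-1},{"delta_pos":[0,0,-2],"delta_rot":[0,0,0],"fingers":-1},{"delta_pos":[0,0,0],"delta_rot":[0,0,0],"fingers":-1}]'
```

```text
time_s: 8.1
eef_pos: [440.3, 268.3, 57.5]
eef_rot: [3.134, -0.204, -0.001]
ft_force: [-2.0, -0.6, -0.9]
gripper_width: 9.0
time_s: 8.4
eef_pos: [440.4, 268.4, 54.0]
eef_rot: [3.134, -0.204, -0.0]
ft_force: [-3.4, 0.0, -1.9]
gripper_width: 8.9
```

```bash
python3 -m crank '[{"delta_pos":[-0.3,0,-1],"delta_rot":[0,0,0],"fingers":-1},{"delta_pos":[0,0,-1],"delta_rot":[0,0,0],"fingers":-1},{"delta_pos":[0,0,0],"delta_rot":[0,0,0],"fingers":-1}]';python3 -m crank '[{"delta_pos":[0,0,-1],"delta_rot":[0,0,0],"fingers":-1},{"delta_pos":[0,0,-1],"delta_rot":[0,0,0],"fingers":-1},{"delta_pos":[0,0,0],"delta_rot":[0,0,0],"fingers":-1}]'
```

```text
time_s: 8.7
eef_pos: [440.5, 268.3, 53.3]
eef_rot: [3.135, -0.204, 0.002]
ft_force: [-6.1, -2.8, 11.2]
gripper_width: 8.9
time_s: 9.0
eef_pos: [440.6, 268.4, 53.1]
eef_rot: [-3.135, 0.204, -0.004]
ft_force: [-11.9, -4.2, 31.7]
gripper_width: 9.5
```

```bash
python3 -m crank '[{"delta_pos":[-0.5,0,1.5],"delta_rot":[0,0,0],"fingers":-1},{"delta_pos":[0,0,0],"delta_rot":[0,0,0],"fingers":-1}]'; python3 v.py 7; python3 -c "
from cell import manip
s=manip.read_state();print(s['wrist_torque'],s['ft_force'],s['eef_pos'])"
```

```text
time_s: 9.2
eef_pos: [440.4, 268.4, 53.3]
eef_rot: [3.135, -0.204, 0.004]
ft_force: [-6.2, -1.4, 15.9]
gripper_width: 8.8
[-0.3268984   1.13498277 -0.14701991] [-6.98150969 -1.73942637 14.91424825] [440.40248538 268.36055556  53.2485664 ]
```

View pics/scene_7c.png

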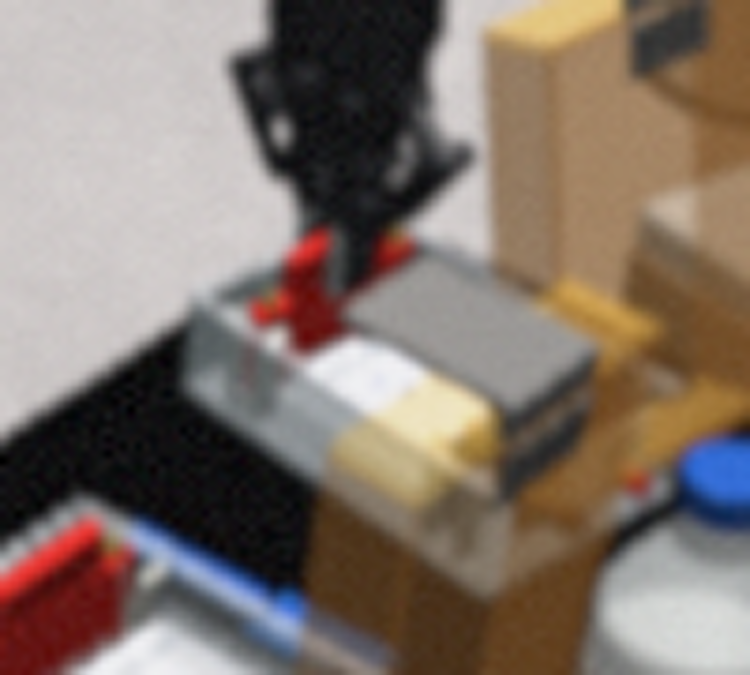

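View pics/scene_7o.png

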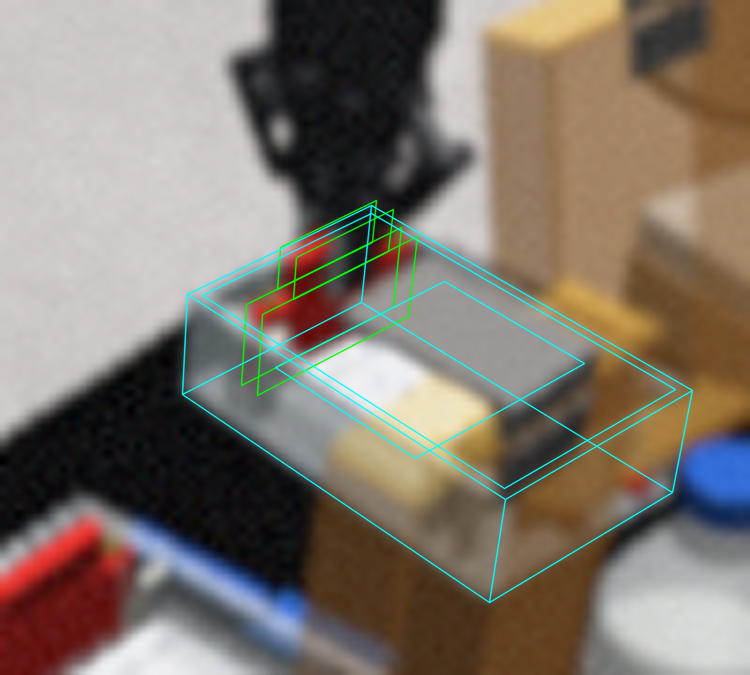

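```bash
python3 -m crank '[{"delta_pos":[-0.3,0,0.8],"delta_rot":[0,0,0],"fingers":-1},{"delta_pos":[0,0,0],"delta_rot":[0,0,0],"fingers":-0.7},{"delta_pos":[0,0,0],"delta_rot":[0,0,0],"fingers":-0.55},{"delta_pos":[0,0,0],"delta_rot":[0,0,0],"fingers":-0.55}]'; python3 -m crank '[{"delta_pos":[0,0,3],"delta_rot":[0,0,0],"fingers":-0.5},{"delta_pos":[0,0,8],"delta_rot":[0,0,0],"fingers":-0.5},{"delta_pos":[0,0,20],"delta_rot":[0,0,0],"fingers":-0.5},{"delta_pos":[0,0,30],"delta_rot":[0,0,0],"fingers":-0.5},{"delta_pos":[-30,0,40],"delta_rot":[0,0,0],"fingers":-0.5}]'; python3 v.py 8
```

```text
time_s: 9.7
eef_pos: [439.9, 268.4, 52.5]
eef_rot: [3.134, -0.204, 0.001]
ft_force: [-0.1, -0.0, 0.3]
gripper_width: 19.1
time_s: 10.2
eef_pos: [411.1, 268.1, 154.3]
eef_rot: [3.134, -0.207, 0.001]
ft_force: [-0.1, 0.7, 0.1]
gripper_width: 21.3
```

View pics/scene_8c.png

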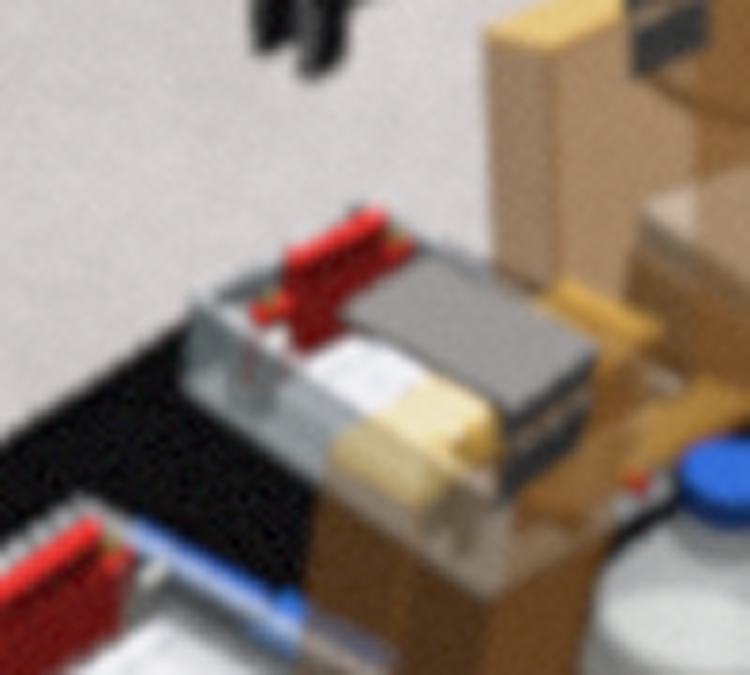

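View pics/top_8c.png

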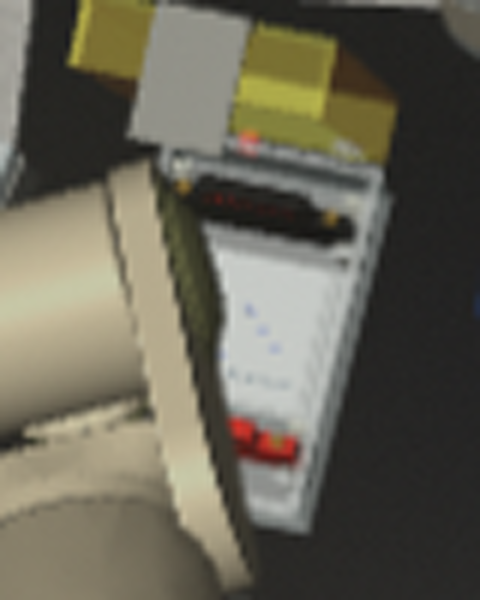

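```bash
python3 -m crank '[{"delta_pos":[0,0,42],"delta_rot":[0,0,0],"fingers":-1},{"delta_pos":[0,0,46],"delta_rot":[0,0,0],"fingers":-1},{"delta_pos":[12,0,45],"delta_rot":[0,0,0],"fingers":-1},{"delta_pos":[30,-4,25],"delta_rot":[0,0,0],"fingers":-1},{"delta_pos":[40,-5,0],"delta_rot":[0,0,0],"fingers":-1},{"delta_pos":[45,-6,0],"delta_rot":[0,0,0],"fingers":-1},{"delta_pos":[45,-5,0],"delta_rot":[0,0,0],"fingers":-1},{"delta_pos":[40,-5,0],"delta_rot":[0,0,0],"fingers":-1}]'
cat > g3.py <<'E'
from h import *
import sys
P={"a":(501.8,260.1,-.132),"b":(558.6,14,-.015)}[sys.argv[1]]
s=manip.read_state();d=s["eef_pos"][:2]-P[:2];c,sn=np.cos(P[2]),np.sin(P[2])
print("tank xyz",(c*d[0]+sn*d[1]).round(1),(-sn*d[0]+c*d[1]).round(1),s["eef_pos"][2].round(1),"q",s["q"].round(2))
if len(sys.argv)>2: 
    M=Rn.from_euler("Z",P[2]).as_matrix();go(T(P,[[float(v) for v in sys.argv[2:5]]])[0],tgt(M[:,0],M[:,2]))
E
python3 g3.py a 135 0 310
```

```text
time_s: 11.1
eef_pos: [623.5, 242.8, 311.0]
eef_rot: [3.134, -0.205, -0.0]
ft_force: [-0.1, 0.7, 0.1]
gripper_width: -0.4
tank xyz 122.9 -1.1 311.0 q [ 0.2   0.58  0.74 -0.    1.83  0.33]
dpos [12.2 -0.5 -1. ] drot [ 0.001 -0.    -0.002] deg 0.1 q [ 0.2   0.58  0.74 -0.    1.83  0.33] w -0.4
```

```bash
python3 -m crank '[{"delta_pos":[17,-2,0],"delta_rot":[0,0,0],"fingers":-1},{"delta_pos":[0,0,0],"delta_rot":[0,0,0],"fingers":-1}]'; python3 g3.py a 140 0 240;  python3 - <<'E'
from h import *
snap("9")
P=(501.8,260.1,-.132);B=(558.6,14,-.015)
m=[rect(-67,-57,-48.5,48.5,59),rect(-67,-57,-30,30,81)]
it=[(P,coverw(1.35),(255,255,0)),(P,m,(0,255,0)),(B,m,(0,255,0))]
ov("pics/scene_9.png","scene","pics/s9.png",it,(240,70,380,235),3.6)
ov("pics/top_9.png","top","pics/t9.png",it,(145,95,285,215),5)
E
```

```text
time_s: 11.3
eef_pos: [640.4, 240.5, 309.3]
eef_rot: [3.133, -0.207, -0.003]
ft_force: [-0.0, -0.1, -0.7]
gripper_width: -0.3
tank xyz 140.0 -1.2 309.3 q [ 0.19  0.61  0.68 -0.    1.85  0.32]
dpos [  0.2   1.2 -69.3] drot [ 0.001 -0.002 -0.   ] deg 0.1 q [ 0.19  0.61  0.68 -0.    1.85  0.32] w -0.3
```

View pics/s9.png

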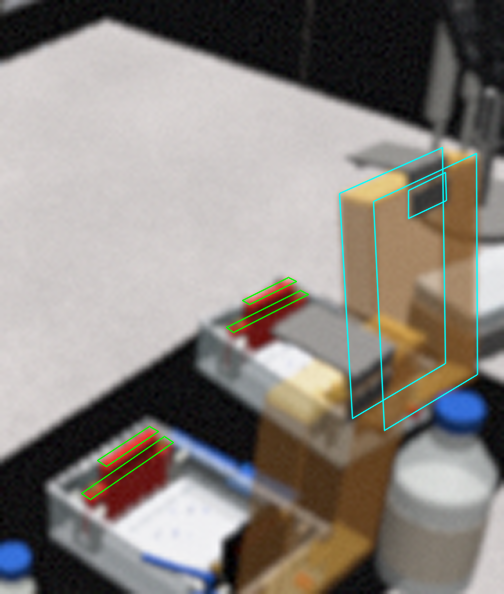

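View pics/t9.png

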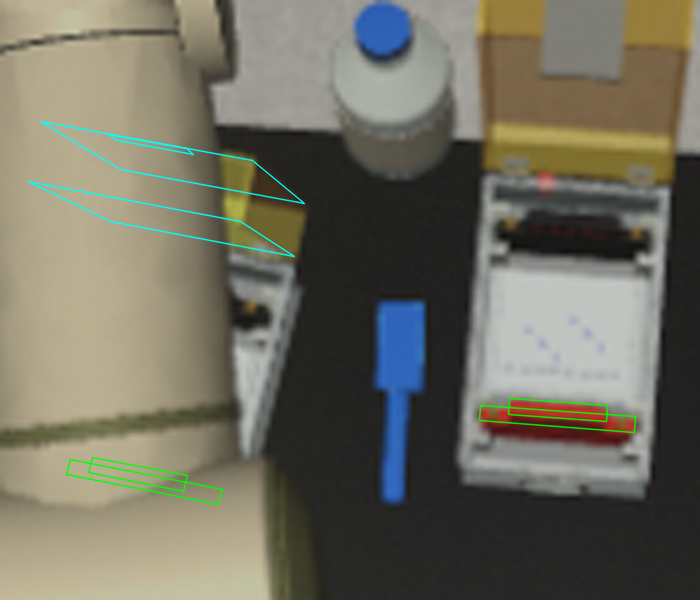

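```bash
python3 -m crank '[{"delta_pos":[0,1,-35],"delta_rot":[0,0,0],"fingers":-1},{"delta_pos":[0,0,-33],"delta_rot":[0,0,0],"fingers":-1},{"delta_pos":[0,0,0],"delta_rot":[0,0,0],"fingers":-1}]'; python3 g3.py a;  python3 - <<'E'
from h import *
snap("10")
s=cv2.imread("pics/scene_10.png")[60:210,300:420]
cv2.imwrite("pics/s10.png",cv2.resize(s,None,fx=4,fy=4,interpolation=cv2.INTER_CUBIC))
E
```

```text
time_s: 11.7
eef_pos: [635.9, 242.6, 239.8]
eef_rot: [3.132, -0.202, -0.012]
ft_force: [-0.1, -0.4, -0.1]
gripper_width: 0.2
tank xyz 135.2 0.3 239.8 q [ 0.19  0.62  0.85 -0.    1.68  0.32]
```

View pics/s10.png

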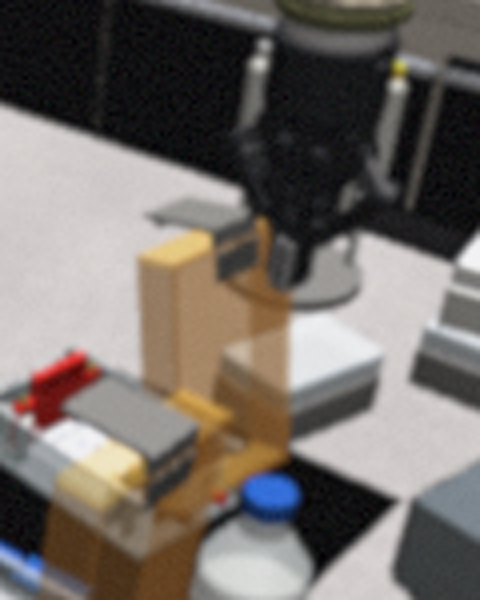

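```bash
cat > arc.py <<'E'
import numpy as np,sys
f,a=float(sys.argv[1]),float(sys.argv[2])
last=None
for th in [float(v) for v in sys.argv[3:]]:
    h=13*np.clip(th/.8,0,1)
    x=99-f*np.cos(th)+34*np.sin(th)+h;z=58+f*np.sin(th)+34*np.cos(th)
    w=np.array([x*np.cos(a),x*np.sin(a),z])
    print(th,"tank",x.round(1),z.round(1),"step",None if last is None else (w-last).round(1));last=w
E
python3 arc.py 183 -.132 1.4 1.35 1.3 1.2 1.1 1.0 .9 .8 .7 .6 .5 .4 .3 .2 .1 .06
```

```text
1.4 tank 114.4 244.1 step None
1.35 tank 105.1 244.0 step [-9.2  1.2 -0.1]
1.3 tank 95.8 243.4 step [-9.2  1.2 -0.6]
1.2 tank 77.4 240.9 step [-18.3   2.4  -2.5]
1.1 tank 59.3 236.5 step [-17.9   2.4  -4.4]
1.0 tank 41.7 230.4 step [-17.4   2.3  -6.2]
0.9 tank 24.9 222.5 step [-16.7   2.2  -7.9]
0.8 tank 8.9 213.0 step [-15.8   2.1  -9.5]
0.7 tank -7.7 201.9 step [-16.4   2.2 -11.1]
0.6 tank -23.1 189.4 step [-15.3   2.  -12.5]
0.5 tank -37.2 175.6 step [-14.    1.9 -13.8]
0.4 tank -49.8 160.6 step [-12.5   1.7 -15. ]
0.3 tank -60.9 144.6 step [-11.    1.5 -16. ]
0.2 tank -70.3 127.7 step [ -9.4   1.2 -16.9]
0.1 tank -78.1 110.1 step [ -7.7   1.  -17.6]
0.06 tank -80.7 102.9 step [-2.6  0.3 -7.2]
```

```bash
python3 -m crank '[{"delta_pos":[-14,2,0],"delta_rot":[0,0,0],"fingers":-1},{"delta_pos":[-14,2,0],"delta_rot":[0,0,0],"fingers":-1},{"delta_pos":[-12,1.5,0],"delta_rot":[0,0,0],"fingers":-1},{"delta_pos":[-10,1.2,-1],"delta_rot":[0,0,0],"fingers":-1}]'; python3 g3.py a
```

```text
time_s: 12.2
eef_pos: [588.6, 249.6, 246.0]
eef_rot: [-3.134, 0.203, -0.009]
ft_force: [1.4, 0.8, 0.8]
gripper_width: -0.1
tank xyz 87.5 1.0 246.0 q [ 0.22  0.53  1.   -0.    1.6   0.35]
```

```bash
python3 -m crank '[{"delta_pos":[-16,2.2,-3],"delta_rot":[0,0,0],"fingers":-1},{"delta_pos":[-18,2.4,-4],"delta_rot":[0,0,0],"fingers":-1}]'; python3 g3.py a
```

```text
time_s: 12.4
eef_pos: [555.0, 254.1, 238.8]
eef_rot: [-3.134, 0.204, -0.01]
ft_force: [1.1, -0.5, 0.0]
gripper_width: 0.2
tank xyz 53.5 1.1 238.8 q [ 0.24  0.48  1.11 -0.    1.54  0.37]
```

```bash
python3 -m crank '[{"delta_pos":[-14,2,-9],"delta_rot":[0,0,0],"fingers":-1},{"delta_pos":[-15,2,-9],"delta_rot":[0,0,0],"fingers":-1},{"delta_pos":[-15,2,-9],"delta_rot":[0,0,0],"fingers":-1}]'; python3 g3.py a;  python3 - <<'E'
from h import *
snap("11")
s=cv2.imread("pics/scene_11.png")[60:210,270:400]
cv2.imwrite("pics/s11.png",cv2.resize(s,None,fx=4,fy=4,interpolation=cv2.INTER_CUBIC))
E
```

```text
time_s: 12.7
eef_pos: [510.9, 260.2, 211.5]
eef_rot: [-3.134, 0.204, -0.01]
ft_force: [1.0, 0.9, -0.3]
gripper_width: 0.0
tank xyz 9.0 1.3 211.5 q [ 0.27  0.43  1.27 -0.    1.43  0.39]
```

View pics/s11.png

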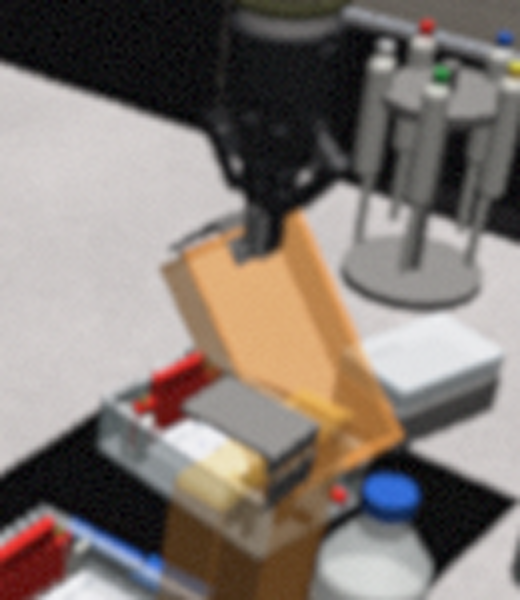

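```bash
python3 -m crank '[{"delta_pos":[-16,2,-11],"delta_rot":[0,0,0],"fingers":-1},{"delta_pos":[-15,2,-12],"delta_rot":[0,0,0],"fingers":-1},{"delta_pos":[-14,1.9,-14],"delta_rot":[0,0,0],"fingers":-1},{"delta_pos":[-12.5,1.7,-15],"delta_rot":[0,0,0],"fingers":-1}]'; python3 g3.py a;python3 -m crank '[{"delta_pos":[-10,1.5,-16],"delta_rot":[0,0,0],"fingers":-1},{"delta_pos":[-8,1.2,-17],"delta_rot":[0,0,0],"fingers":-1}]'; python3 g3.py a
```

```text
time_s: 13.2
eef_pos: [454.4, 267.7, 158.4]
eef_rot: [-3.134, 0.204, -0.008]
ft_force: [1.5, -0.8, -0.1]
gripper_width: -0.0
tank xyz -48.0 1.3 158.4 q [ 0.31  0.41  1.48 -0.    1.25  0.44]
time_s: 13.4
eef_pos: [436.5, 270.5, 125.2]
eef_rot: [-3.134, 0.204, -0.007]
ft_force: [1.5, 0.8, -0.3]
gripper_width: -0.3
tank xyz -66.1 1.7 125.2 q [ 0.32  0.42  1.57 -0.    1.15  0.45]
```

```bash
python3 -m crank '[{"delta_pos":[-8,1,-12],"delta_rot":[0,0,0],"fingers":-1},{"delta_pos":[-6,1,-8],"delta_rot":[0,0,0],"fingers":-1},{"delta_pos":[0,0,0],"delta_rot":[0,0,0],"fingers":-1}]'; python3 g3.py a; python3 - <<'E'
from h import *
snap("12")
s=cv2.imread("pics/scene_12.png")[100:220,260:390]
cv2.imwrite("pics/s12.png",cv2.resize(s,None,fx=5,fy=5,interpolation=cv2.INTER_CUBIC))
E
```

```text
time_s: 13.7
eef_pos: [421.3, 272.3, 103.9]
eef_rot: [3.135, -0.204, 0.001]
ft_force: [-0.6, 0.8, 1.1]
gripper_width: -0.1
tank xyz -81.4 1.5 103.9 q [ 0.34  0.43  1.62 -0.    1.08  0.47]
```

View pics/s12.png

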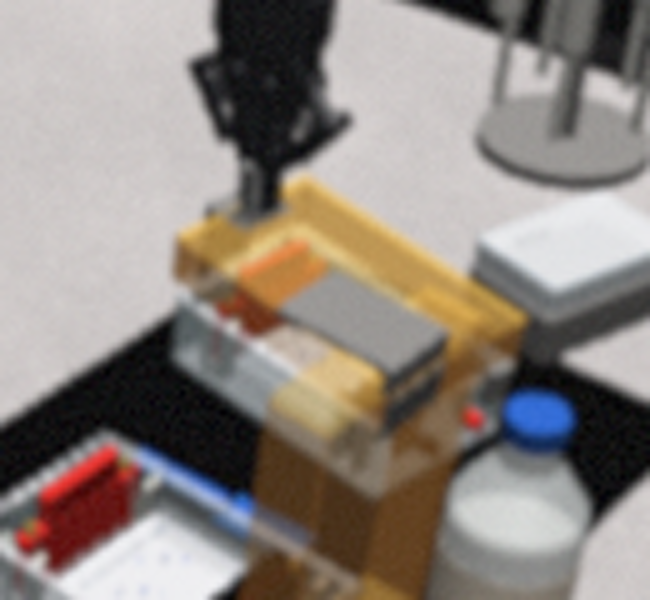

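Cover A is nearly shut with the fingers on its pad. Now I press in small steps.

```bash
python3 -m crank '[{"delta_pos":[-2,0,-3],"delta_rot":[0,0,0],"fingers":-1},{"delta_pos":[0,0,-2],"delta_rot":[0,0,0],"fingers":-1},{"delta_pos":[0,0,0],"delta_rot":[0,0,0],"fingers":-1}]'; python3 -m crank '[{"delta_pos":[0,0,-2],"delta_rot":[0,0,0],"fingers":-1},{"delta_pos":[0,0,0],"delta_rot":[0,0,0],"fingers":-1}]';python3 -m crank '[{"delta_pos":[0,0,-2],"delta_rot":[0,0,0],"fingers":-1},{"delta_pos":[0,0,0],"delta_rot":[0,0,0],"fingers":-1}]'
```

```text
time_s: 14.1
eef_pos: [419.8, 272.3, 99.4]
eef_rot: [-3.134, 0.204, -0.004]
ft_force: [0.3, 0.8, 5.4]
gripper_width: -0.2
time_s: 14.3
eef_pos: [419.4, 272.4, 97.3]
eef_rot: [-3.134, 0.204, -0.002]
ft_force: [-1.3, 1.5, 5.7]
gripper_width: -0.2
time_s: 14.5
eef_pos: [419.1, 272.0, 94.5]
eef_rot: [3.134, -0.204, 0.001]
ft_force: [-0.1, -0.3, 0.1]
gripper_width: 0.1
```

```bash
python3 -m crank '[{"delta_pos":[0,0,-2],"delta_rot":[0,0,0],"fingers":-1},{"delta_pos":[0,0,-1.5],"delta_rot":[0,0,0],"fingers":-1},{"delta_pos":[0,0,0],"delta_rot":[0,0,0],"fingers":-1}]';python3 g3.py a
```

```text
time_s: 14.8
eef_pos: [419.2, 272.0, 91.7]
eef_rot: [3.135, -0.204, 0.002]
ft_force: [-2.9, -2.0, 9.0]
gripper_width: -0.0
tank xyz -83.4 0.9 91.7 q [ 0.34  0.45  1.65 -0.    1.05  0.47]
```

```bash
python3 -m crank '[{"delta_pos":[0,0,-1],"delta_rot":[0,0,0],"fingers":-1},{"delta_pos":[0,0,10],"delta_rot":[0,0,0],"fingers":-1},{"delta_pos":[0,0,40],"delta_rot":[0,0,0],"fingers":-1},{"delta_pos":[-15,-20,40],"delta_rot":[0,0,0],"fingers":-1},{"delta_pos":[-20,-30,40],"delta_rot":[0,0,0],"fingers":-1},{"delta_pos":[0,-30,30],"delta_rot":[0,0,0],"fingers":-1}]'; python3 - <<'E'
from h import *
snap("13")
A=(501.8,260.1,-.132);B=(558.6,14,-.015)
it=[(A,coverw(0),(0,255,0)),(B,coverw(1.6),(255,255,0)),(B,coverw(1.68),(255,0,255))]
ov("pics/scene_13.png","scene","pics/s13.png",it,(240,100,390,250),4)
ov("pics/top_13.png","top","pics/t13.png",it,(145,80,285,215),4.4)
E
```

```text
time_s: 15.4
eef_pos: [383.7, 193.7, 249.2]
eef_rot: [3.135, -0.201, 0.002]
ft_force: [1.0, -0.3, -0.0]
gripper_width: 0.2
```

View pics/s13.png

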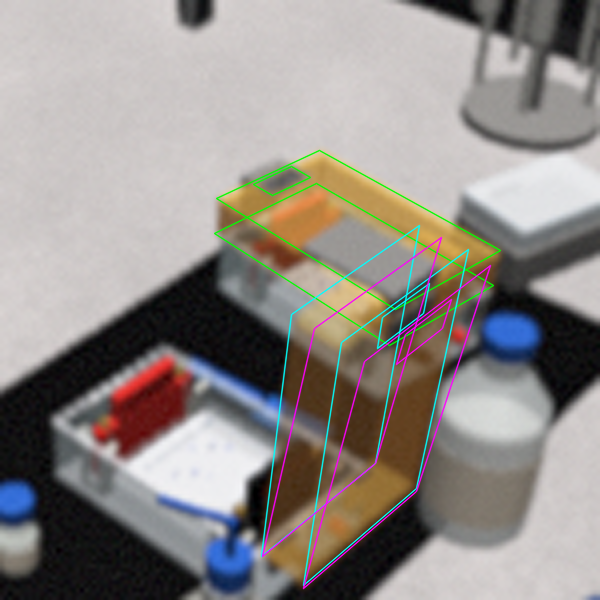

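View pics/t13.png

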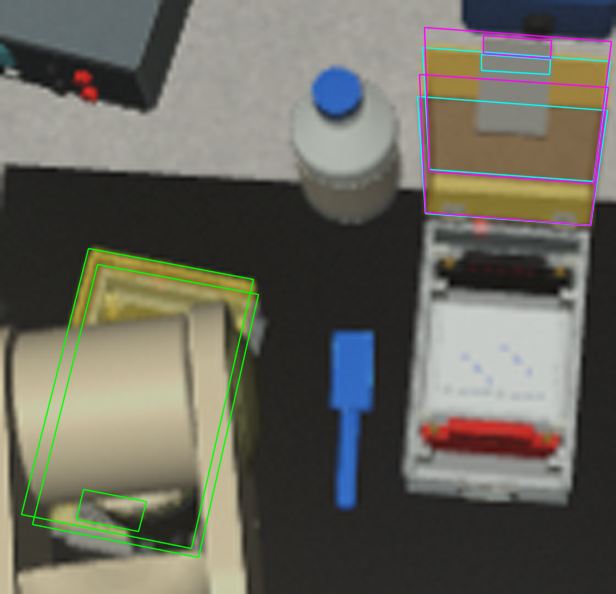

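```bash
python3 -m crank '[{"delta_pos":[10,-15,35],"delta_rot":[0,0,0.02],"fingers":-1},{"delta_pos":[25,-20,30],"delta_rot":[0,0,0.02],"fingers":-1},{"delta_pos":[38,-25,0],"delta_rot":[0,0,0.02],"fingers":-1},{"delta_pos":[38,-25,0],"delta_rot":[0,0,0.02],"fingers":-1},{"delta_pos":[38,-25,0],"delta_rot":[0,0,0.02],"fingers":-1},{"delta_pos":[38,-25,0],"delta_rot":[0,0,0.017],"fingers":-1},{"delta_pos":[38,-25,0],"delta_rot":[0,0,0],"fingers":-1},{"delta_pos":[38,-20,0],"delta_rot":[0,0,0],"fingers":-1}]'; python3 g3.py b 175 0 310
```

```text
time_s: 16.3
eef_pos: [650.0, 12.9, 310.9]
eef_rot: [3.141, -0.022, -0.002]
ft_force: [0.4, 0.3, 0.2]
gripper_width: -0.2
tank xyz 91.4 0.3 310.9 q [-0.16  0.54  0.81 -0.    1.79 -0.15]
dpos [83.6 -1.5 -0.9] drot [ 0.    -0.001 -0.001] deg 0.1 q [-0.16  0.54  0.81 -0.    1.79 -0.15] w -0.2
```

```bash
python3 -m crank '[{"delta_pos":[25,-0.5,0],"delta_rot":[0,0,0],"fingers":-1},{"delta_pos":[25,-0.5,0],"delta_rot":[0,0,0],"fingers":-1},{"delta_pos":[20,-0.5,0],"delta_rot":[0,0,0],"fingers":-1},{"delta_pos":[15,0,0],"delta_rot":[0,0,0],"fingers":-1},{"delta_pos":[0,0,0],"delta_rot":[0,0,0],"fingers":-1}]'; python3 g3.py b 178 0 238
```

```text
time_s: 16.8
eef_pos: [734.8, 12.9, 309.1]
eef_rot: [3.141, -0.02, -0.004]
ft_force: [0.2, -0.8, -0.1]
gripper_width: 0.1
tank xyz 176.2 1.5 309.1 q [-0.14  0.74  0.43 -0.    1.97 -0.13]
dpos [  1.8  -1.5 -71.1] drot [ 0.    -0.003 -0.002] deg 0.2 q [-0.14  0.74  0.43 -0.    1.97 -0.13] w 0.1
```

Reachable. Descending behind cover B.

```bash
python3 -m crank '[{"delta_pos":[4,-1,-25],"delta_rot":[0,0,0],"fingers":-1},{"delta_pos":[3,0,-25],"delta_rot":[0,0,0],"fingers":-1},{"delta_pos":[2,0,-20],"delta_rot":[0,0,0],"fingers":-1},{"delta_pos":[0,0,0],"delta_rot":[0,0,0],"fingers":-1}]'; python3 g3.py b;  python3 - <<'E'
from h import *
snap("14")
s=cv2.imread("pics/scene_14.png")[100:250,270:420]
cv2.imwrite("pics/s14.png",cv2.resize(s,None,fx=4,fy=4,interpolation=cv2.INTER_CUBIC))
E
python3 arc.py 183 -.015 1.61 1.55 1.5 1.4 1.3 1.2
```

```text
time_s: 17.2
eef_pos: [741.2, 12.1, 238.5]
eef_rot: [-3.141, 0.02, 0.01]
ft_force: [-0.2, -0.4, -0.4]
gripper_width: -0.0
tank xyz 182.6 0.8 238.5 q [-0.14  0.76  0.6  -0.    1.8  -0.13]
1.61 tank 153.1 239.5 step None
1.55 tank 142.2 241.7 step [-11.    0.2   2.1]
1.5 tank 133.0 242.9 step [-9.2  0.1  1.3]
1.4 tank 114.4 244.1 step [-18.6   0.3   1.2]
1.3 tank 95.8 243.4 step [-18.6   0.3  -0.7]
1.2 tank 77.4 240.9 step [-18.4   0.3  -2.5]
```

View pics/s14.png

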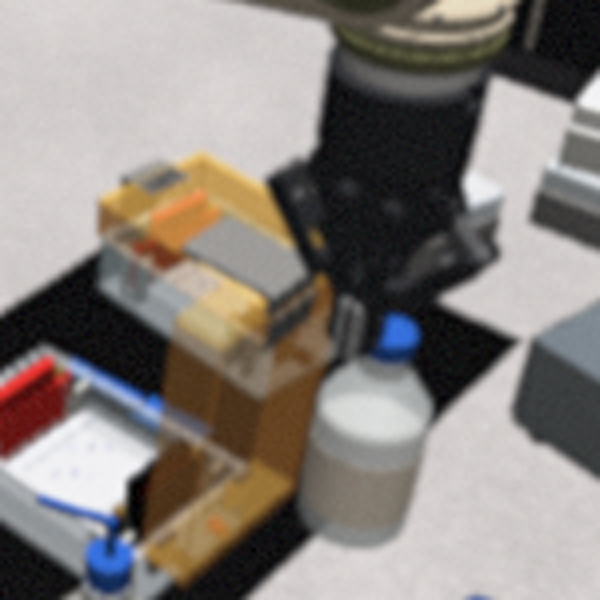

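```bash
python3 -m crank '[{"delta_pos":[-14,0.2,0],"delta_rot":[0,0,0],"fingers":-1},{"delta_pos":[-14,0.2,0],"delta_rot":[0,0,0],"fingers":-1},{"delta_pos":[-14,0.2,1],"delta_rot":[0,0,0],"fingers":-1},{"delta_pos":[-14,0.2,1],"delta_rot":[0,0,0],"fingers":-1},{"delta_pos":[-16,0.3,0],"delta_rot":[0,0,0],"fingers":-1},{"delta_pos":[-16,0.3,-1],"delta_rot":[0,0,0],"fingers":-1}]'; python3 g3.py b
```

```text
time_s: 17.9
eef_pos: [654.5, 13.1, 245.8]
eef_rot: [3.14, -0.02, 0.009]
ft_force: [1.6, -0.3, 1.2]
gripper_width: 0.2
tank xyz 95.9 0.5 245.8 q [-0.16  0.56  0.95 -0.    1.63 -0.15]
```

```bash
python3 -m crank '[{"delta_pos":[-18,0.3,-4],"delta_rot":[0,0,0],"fingers":-1},{"delta_pos":[-18,0.3,-5],"delta_rot":[0,0,0],"fingers":-1},{"delta_pos":[-17.5,0.3,-7],"delta_rot":[0,0,0],"fingers":-1},{"delta_pos":[-17,0.3,-8],"delta_rot":[0,0,0],"fingers":-1},{"delta_pos":[-16,0.2,-10],"delta_rot":[0,0,0],"fingers":-1}]'; python3 g3.py b;  python3 - <<'E'
from h import *
snap("15")
s=cv2.imread("pics/scene_15.png")[100:250,240:390]
cv2.imwrite("pics/s15.png",cv2.resize(s,None,fx=4,fy=4,interpolation=cv2.INTER_CUBIC))
E
```

```text
time_s: 18.4
eef_pos: [568.0, 14.4, 211.4]
eef_rot: [3.14, -0.02, 0.009]
ft_force: [0.7, 0.8, 1.7]
gripper_width: 0.1
tank xyz 9.4 0.6 211.4 q [-0.18  0.42  1.29 -0.    1.43 -0.17]
```

View pics/s15.png

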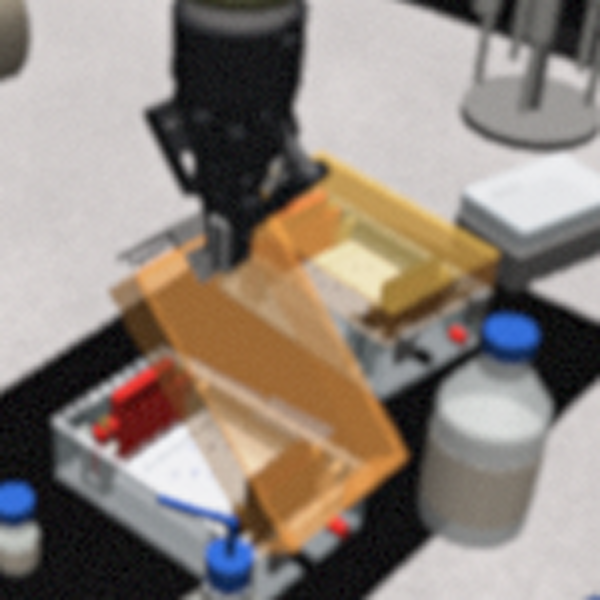

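```bash
python3 -m crank '[{"delta_pos":[-16,0.2,-11],"delta_rot":[0,0,0],"fingers":-1},{"delta_pos":[-15,0.2,-12],"delta_rot":[0,0,0],"fingers":-1},{"delta_pos":[-14,0.2,-14],"delta_rot":[0,0,0],"fingers":-1},{"delta_pos":[-12.5,0.2,-15],"delta_rot":[0,0,0],"fingers":-1},{"delta_pos":[-10,0.2,-16],"delta_rot":[0,0,0],"fingers":-1},{"delta_pos":[-8.5,0.2,-17],"delta_rot":[0,0,0],"fingers":-1}]'; python3 g3.py b;python3 -m crank '[{"delta_pos":[-8,0.1,-12],"delta_rot":[0,0,0],"fingers":-1},{"delta_pos":[-7,0,-8],"delta_rot":[0,0,0],"fingers":-1},{"delta_pos":[0,0,0],"delta_rot":[0,0,0],"fingers":-1}]'; python3 g3.py b
```

```text
time_s: 19.1
eef_pos: [493.2, 15.4, 125.3]
eef_rot: [3.14, -0.021, 0.007]
ft_force: [0.1, 0.0, 0.2]
gripper_width: -0.4
tank xyz -65.4 0.4 125.3 q [-0.21  0.39  1.62 -0.    1.12 -0.2 ]
time_s: 19.4
eef_pos: [477.4, 15.7, 104.6]
eef_rot: [3.141, -0.021, 0.001]
ft_force: [-0.8, 0.7, -0.2]
gripper_width: -0.0
tank xyz -81.2 0.5 104.6 q [-0.22  0.4   1.69 -0.    1.05 -0.2 ]
```

```bash
python3 -m crank '[{"delta_pos":[-2,0,-3],"delta_rot":[0,0,0],"fingers":-1},{"delta_pos":[0,0,-2],"delta_rot":[0,0,0],"fingers":-1},{"delta_pos":[0,0,0],"delta_rot":[0,0,0],"fingers":-1}]'; python3 -m crank '[{"delta_pos":[0,0,-2],"delta_rot":[0,0,0],"fingers":-1},{"delta_pos":[0,0,0],"delta_rot":[0,0,0],"fingers":-1}]';python3 -m crank '[{"delta_pos":[0,0,-2],"delta_rot":[0,0,0],"fingers":-1},{"delta_pos":[0,0,0],"delta_rot":[0,0,0],"fingers":-1}]';python3 -m crank '[{"delta_pos":[0,0,-2],"delta_rot":[0,0,0],"fingers":-1},{"delta_pos":[0,0,-1.5],"delta_rot":[0,0,0],"fingers":-1},{"delta_pos":[0,0,0],"delta_rot":[0,0,0],"fingers":-1}]';python3 g3.py b
```

```text
time_s: 19.7
eef_pos: [476.0, 15.5, 100.1]
eef_rot: [3.14, -0.02, 0.004]
ft_force: [-0.1, -0.7, 3.8]
gripper_width: 0.1
time_s: 19.9
eef_pos: [475.6, 15.5, 98.1]
eef_rot: [3.14, -0.02, 0.003]
ft_force: [-3.1, -0.9, 5.4]
gripper_width: -0.5
time_s: 20.1
eef_pos: [475.4, 15.6, 95.6]
eef_rot: [3.141, -0.02, 0.002]
ft_force: [-0.1, -0.2, 2.6]
gripper_width: 0.2
time_s: 20.4
eef_pos: [475.4, 15.7, 91.8]
eef_rot: [3.141, -0.021, 0.002]
ft_force: [-0.3, 0.7, 2.8]
gripper_width: 0.2
tank xyz -83.2 0.5 91.8 q [-0.22  0.42  1.71 -0.    1.02 -0.2 ]
```

```bash
python3 -m crank '[{"delta_pos":[0,0,-1.5],"delta_rot":[0,0,0],"fingers":-1},{"delta_pos":[0,0,0],"delta_rot":[0,0,0],"fingers":-1}]';python3 -m crank '[{"delta_pos":[0,0,8],"delta_rot":[0,0,0],"fingers":-1},{"delta_pos":[0,0,40],"delta_rot":[0,0,0],"fingers":-1},{"delta_pos":[-15,-35,30],"delta_rot":[0,0,0],"fingers":-1},{"delta_pos":[-20,-40,25],"delta_rot":[0,0,0],"fingers":-1},{"delta_pos":[-20,-42,10],"delta_rot":[0,0,0],"fingers":-1},{"delta_pos":[-20,-42,0],"delta_rot":[0,0,0],"fingers":-1},{"delta_pos":[-10,-45,0],"delta_rot":[0,0,0],"fingers":-1},{"delta_pos":[0,-45,0],"delta_rot":[0,0,0],"fingers":-1}]';python3 -m crank '[{"delta_pos":[0,-45,0],"delta_rot":[0,0,0],"fingers":-1},{"delta_pos":[0,-45,0],"delta_rot":[0,0,0],"fingers":-1},{"delta_pos":[0,0,0],"delta_rot":[0,0,0],"fingers":-1}]'; python3 - <<'E'
from h import *
snap("16")
A=(501.8,260.1,-.132);B=(558.6,14,-.015)
it=[(A,coverw(0),(0,255,0)),(B,coverw(0),(0,255,0))]
ov("pics/scene_16.png","scene","pics/s16.png",it,(230,110,390,260),4)
ov("pics/top_16.png","top","pics/t16.png",[],(140,85,290,220),4)
E
```

```text
time_s: 20.6
eef_pos: [475.4, 15.7, 91.5]
eef_rot: [3.141, -0.02, 0.003]
ft_force: [-4.0, 1.2, 17.0]
gripper_width: 0.2
time_s: 21.4
eef_pos: [389.2, -233.8, 203.0]
eef_rot: [3.141, -0.022, 0.001]
ft_force: [1.2, 1.2, 0.5]
gripper_width: 0.2
time_s: 21.7
eef_pos: [390.1, -327.0, 202.0]
eef_rot: [3.14, -0.027, 0.001]
ft_force: [0.0, 0.0, -1.1]
gripper_width: -0.1
```

View pics/s16.png

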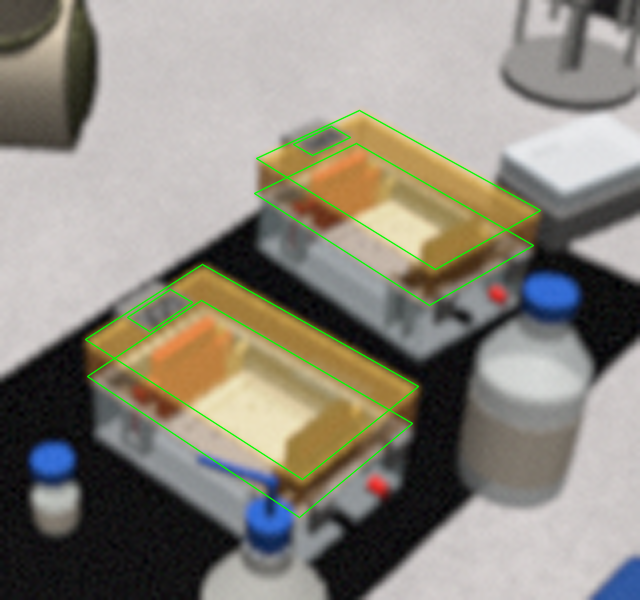

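View pics/t16.png

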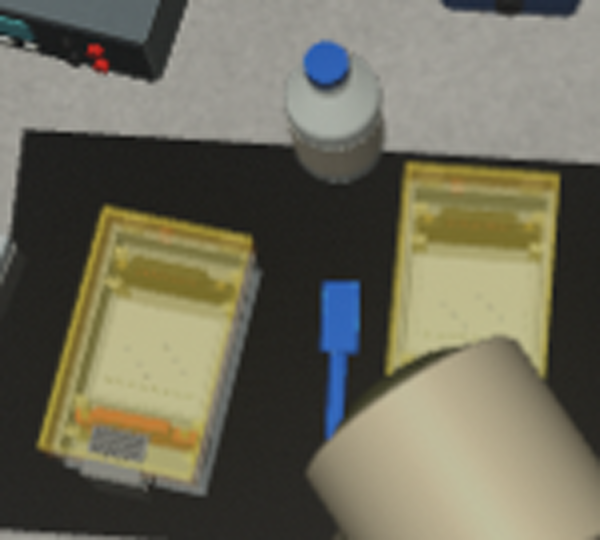

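View pics/scene_16.png

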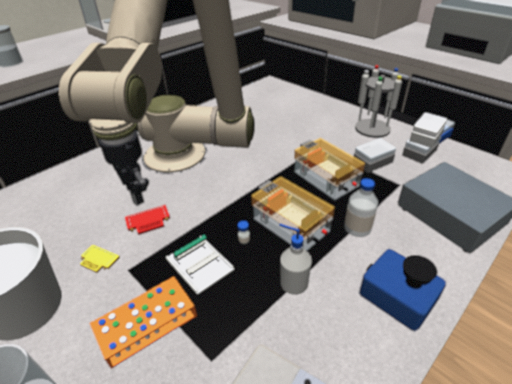

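```bash
python3 -c "
from cell import manip
print(manip.hand_in())"
```

```text
the job is handed in; nothing more can be done
None
```

The job was handed in at about 22 s, with the electrode seated in tank_a and both covers shut. No verdict was reported.

- **Electrode:** I drew the red electrode from the rack along its own lean and lowered it under grip into tank_a's front slots until it stood on the stops. Contact came about 1 mm above the height I expected, and I pressed to 31 N before easing off. After release it stood level and at the same height as tank_b's electrode. That is judged from the camera overlay only; I did not measure the two ends separately.
- **Covers:** I swung each cover down from behind and pressed it on its pad. On both, the force fell away between 98 and 95 mm, as expected at the click. A further press then met a firm stop at about 91.6 mm, 0.4 mm under the 92 mm top height worked out for a shut cover. After the arm withdrew, both still matched the fully shut outline in the scene view.
- **Other things:** The comb, scoop, dye jar, bottles and tube rack show no visible movement in the last pictures, and the two look-alikes are where they were. I did not look closely at the tip box. The arm hid part of tank_b in the last top view, so cover_b's final check rests on the scene camera and the force readings.

No check failed or disagreed.

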